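# Clear the spring clip, fetch the reed comb to the tuning rest, put the neighbours back

### The arm

A 7-joint arm with a two-finger parallel gripper is mounted at the origin on the work surface. World frame = base frame: x ahead of the robot, y to its left, z up, the work surface at z = 0. Lengths are in mm, angles in rad, forces in N, time in s.
With the tool pointing down it reaches from about 400 to 875 mm from the base axis. Payload 4.4 kg.
Tool frame: the origin (TCP) lies on the centre line of the jaws, within the pads' length; the fingertips stand 8 mm ahead of it and the grasp point (between the pads) lies 11 mm behind it; x points along the fingers, z is the direction in which the jaws open and shut, and the axes are right-handed (so a half turn about x gives the same grasp; the last joint's range is limited). The gripper opens to 85 mm and grips with 20 to 120 N. Pads are 22 mm wide; open, the fingers measure 114 mm over their backs; the gripper's body (76 mm by 85 mm) begins 54 mm behind the grasp point. The pads swing forward as they close: fully open they stand 13 mm farther back than shut.
Start: joints at [1.207, 0.628, 0.038, 1.517, -0.027, 0.996, -0.02], TCP at [190.749, -621.396, 239.313] pointing down, gripper open.
Joint ranges: [-3.06, 3.06], [-0.37, 2.12], [-1.25, 1.32], [0.18, 2.47], [-1.1, 4.24], [0.23, 1.98], [-2.94, 2.94]. Speed limits (rad/s): [2.57, 2.57, 3.14, 3.14, 3.14, 3.14, 3.14].

### API

Orientations are given as [roll, pitch, yaw] about the fixed x, y, z axes, in that order (R = Rz(yaw) Ry(pitch) Rx(roll)).
In Python, from cell import ctrl, get_image, camera_params gives the robot as it stands. The module is installed in compiled form; this text tells all that it offers.
- The arm moves only by the shell command python3 -m handwheel 'ROWS'. ROWS is text: rows parted by semicolons, each of 7 numbers parted by spaces: the opening, from -1 (shut) to 1 (fully open), then the shift along the tool's x, y, z in mm, then the turn, a rotation vector about the tool's x, y, z in rad. In form: grip x y z wx wy wz; .... A call has 1 to 10 rows; each row shifts and turns the pose as measured when the row begins, along the tool's axes as they then stand; what a row does not reach is not made up. A row lasts 1/10 s, in which the tool goes at most 50 mm and 8.59 degrees, less where a joint would pass 70% of its speed; a pose out of reach is approached as far as the arm can. A call with a gripper value outside its range is refused whole. The fingers move at their own pace and stop on an object; the grip force is fixed at half the most. Time passes only in rows, so rows that do not move let the fingers close. It gives the time, the measured TCP pose, the force and the opening at its end, in the units of the state.
- ctrl.read_state(): the state, without advancing time (a new reading comes with each control period).
- get_image(name): name is "scene" or "side" or "wrist"; returns the picture (384x512x3 uint8, blue, green, red); there is no depth.
- camera_params(name): a dict with "fx", "fy", "cx", "cy" (pixels), "k1" (the pictures are not rectified: a ray, as slopes to the right and down, at radius r is drawn at 1 + k1 r^2 times it, then the intrinsics apply), "eye" and "orientation" of the camera in the world. Camera axes: x right, y up, looking along -z (the intrinsics and any distortion apply to the point x, -y, -z); pixel columns grow to the right and rows downward; lengths in mm; the calibration is good to about 2 mm. A picture is of the moment at which its call begins: read the wrist's pose just before it. camera_params takes no time and is no camera call; for the wrist camera it gives the pose at the moment of the call.
- ctrl.finish_job(): hands the job in, once; it reports no verdict.
The state is a dict: "clock": time; "qpos": joint angles; "qd": joint speeds; "tau": joint torques, N m; "eef_pos": TCP position; "tool_rot": TCP orientation; "force": force on the tool from outside, world axes, zero at the start; "torque": the same for the moment, N m; "width": finger opening in mm.
Only numpy, scipy, OpenCV 4.12 (cv2) and the standard library are available. Lean on these libraries where they do the work, as an engineer would, in place of code of your own. Each camera call takes 0.05 s, during which the arm holds its last target.

### The job

The shim tin and the boxwood pin block crowd the spring clip, so first set both of them upright on the blue side mat, leaving the reed comb in the clip. Then lift the reed comb out of the clip and stand it upright, fully down in the channel of the walnut tuning rest. With the comb in the rest, put the tin back upright, centred on the round green felt, and the pin block back upright, centred on the rectangular red felt; leave the chrome cover and the burnisher where they lie.

Things in the scene. Friction and masses are not known exactly. Their poses are not given: they have to be found in the camera images.
- comb: Reed comb: boxwood bar between two brass plates, 106 mm long (x), 10 thick (y), 32 high (z), about 110 g, on its long edge in the clip. Origin: centre of its underside. Its middle 55 mm, between the jaws, is free from the clip's base up, to be gripped across the 10 mm once tin and pin block are gone (until then only 5 to 15 mm is free beside each face). Pulls straight up out of the jaws with a few newtons.
- tin: Squat round tin of shims, bare metal lid with a teal band round its side, 60 mm diameter, 30 mm high, about 140 g. Origin: centre of its underside, z up. Starts within 3 mm of the centre of the round green felt.
- pinblock: Pin block: solid boxwood block with a grid of small round holes in its top, 46 mm (x) by 60 mm (y), 30 mm high, about 100 g. Origin: centre of its underside, z up. Starts within 3 mm of the centre of the rectangular red felt, nearly square with it; the ends that can be gripped at the start are its x faces (46 mm apart).
- clip: Fixed blued-steel spring clip: base 130 mm (x) by 24 (y), 6 thick (the comb stands on it, along x), with two pairs of sprung jaws, each 16 mm long, 38 mm either side of the middle along x, tops about 37 mm above the desk, gripping the comb's faces. Origin: centre of the base's underside, on the desk. The felts lie 47 mm to either side along y, either way round, x along the clip's x.
- rest: Fixed walnut tuning rest: block 154 mm (x) by 60 mm (y), 18 mm high, with a pale-felted channel along x in its top: 130 mm long, 24 mm wide, its floor 10 mm above the desk and its walls 8 mm high. Origin: centre of the underside, on the desk, below the middle of the channel.
- mat: Fixed blue side mat, 200 mm (x) by 110 mm (y), 3 mm thick, empty at the start. Origin: centre of its underside, on the desk. It has room for the tin and the pin block side by side along x.
- felt_round: Fixed round green felt, 84 mm diameter, 2 mm thick, the home of the tin; its edge reaches under the clip's base. Origin: centre of its underside, on the desk.
- felt_square: Fixed rectangular red felt, 80 mm (x) by 84 mm (y), 2 mm thick, the home of the pin block; its edge reaches under the clip's base. Origin: centre of its underside, on the desk.
- cover: Chrome harmonica cover, 30 mm (x) by 106 mm (y), 12 mm high, loose, lying on the desk: a bystander. Origin: centre of its underside.
- burnisher: Steel burnisher with a rosewood handle, 165 mm long along y (from -78 to +87 mm), 18 mm wide, 15 mm high, loose, lying on the desk: a bystander. Origin: on its underside, near its middle.
Things that resemble listed ones, but are neither listed nor needed, are in the scene too. Several things have the shape of the comb; the one meant has the colours described above.

How it is judged (in metres and radians):
On the way, in this order (a step that is already met when the one before it is completed fails the run):
1. tin and pin block both stand on the side mat, the comb still in the clip (x of tin in the frame of mat between -0.095 and 0.095 m and y of tin in the frame of mat between -0.05 and 0.05 m and z of tin in the frame of mat between -0.002 and 0.007 m and angle between each of tin, pinblock's own z axis and vertical below 0.15 rad and x of pinblock in the frame of mat between -0.095 and 0.095 m and y of pinblock in the frame of mat between -0.05 and 0.05 m and z of pinblock in the frame of mat between -0.002 and 0.007 m and distance between comb and clip below 0.015 m and angle between comb's own z axis and vertical below 0.2 rad), for 0.2 s.
2. the comb stands in the channel of the tuning rest, tin and pin block still on the side mat (x of comb in the frame of rest between -0.015 and 0.015 m and y of comb in the frame of rest between -0.0095 and 0.0095 m and z of comb in the frame of rest between 0.006 and 0.014 m and angle between comb's own z axis and vertical below 0.2 rad and angle between the x axis of comb and the x axis of rest, either way round below 0.2 rad and x of tin in the frame of mat between -0.095 and 0.095 m and y of tin in the frame of mat between -0.05 and 0.05 m and z of tin in the frame of mat between -0.002 and 0.007 m and angle between each of tin, pinblock's own z axis and vertical below 0.15 rad and x of pinblock in the frame of mat between -0.095 and 0.095 m and y of pinblock in the frame of mat between -0.05 and 0.05 m and z of pinblock in the frame of mat between -0.002 and 0.007 m), for 0.2 s.
At the end, for the whole second after the job is handed in: The comb stands upright (within 0.2 rad) down in the rest's channel, along it; the tin stands upright on the round green felt and the pin block upright on the rectangular red felt, each within 12 mm of the felt's centre; all three are at rest (x of comb in the frame of rest between -0.015 and 0.015 m and y of comb in the frame of rest between -0.0095 and 0.0095 m and z of comb in the frame of rest between 0.006 and 0.014 m and angle between comb's own z axis and vertical below 0.2 rad and angle between the x axis of comb and the x axis of rest, either way round below 0.2 rad and horizontal distance between tin and felt_round below 0.012 m and z of tin in the frame of felt_round between -0.002 and 0.005 m and angle between each of tin, pinblock's own z axis and vertical below 0.15 rad and horizontal distance between pinblock and felt_square below 0.012 m and z of pinblock in the frame of felt_square between -0.002 and 0.005 m and linear speed of each of comb, tin, pinblock below 0.02 m/s); the robot touches nothing.
It fails at once if the chrome cover is shifted by more than 30 mm (distance of cover from where it was at the start of the episode above 0.03 m).
It fails at once if the burnisher is shifted by more than 30 mm (distance of burnisher from where it was at the start of the episode above 0.03 m).
It also fails if it takes over 122 s, if anything falls off the work surface, if the arm or the gripper's body presses on something with over 40 N, if the wrist force passes 120 N, or if a joint passes its speed limit or range.

## Working session

There is one attempt and no reset: what is moved stays moved. The work goes in short steps, Python scripts to look and compute and a shell command to move; the robot and the scene stay as the last step left them, time stands still between calls to the robot, and variables do not carry over. Pictures are saved under pics/ and viewed, and the job is handed in when it is done.

```bash
mkdir -p pics; ls; python3 - <<'E'
from cell import ctrl,get_image,camera_params
import cv2
s=ctrl.read_state();print(s)
for n in ["scene","side","wrist"]:
    print(n,camera_params(n)); cv2.imwrite(f"pics/{n}0.png",get_image(n))
E
```

```text
pics
{'clock': 0.0, 'qpos': array([ 1.207203  ,  0.62930657,  0.03841904,  1.51840096, -0.02703514,
        0.99628609, -0.0200267 ]), 'qd': array([-2.35852334e-05,  3.91093704e-04, -4.94555016e-04, -8.57339986e-04,
        1.63738086e-04, -3.43652036e-04, -1.03448604e-03]), 'tau': array([-1.18608645e-03, -5.63425505e+01,  1.22598354e+00, -1.93452179e+01,
        1.11054140e-02,  1.03315906e-02,  6.67051523e-06]), 'eef_pos': array([ 190.58497328, -620.78240708,  238.40373498]), 'tool_rot': array([3.13128911, 1.5689119 , 1.85825807]), 'force': array([ 0.26072599, -0.00216371, -1.12905379]), 'torque': array([ 0.00924772,  0.0368065 , -0.0008167 ]), 'width': 85.66082609314492}
scene {'fx': 407.6517461951601, 'fy': 407.6517461951601, 'cx': 257.4709544683308, 'cy': 195.0770422753832, 'k1': -0.08121668539711589, 'eye': array([997.87882165,   6.65389246, 785.39531111]), 'orientation': array([ 0.61938501, -0.01157258,  1.56358864])}
side {'fx': 429.3779616881955, 'fy': 429.3779616881955, 'cx': 254.9624693575716, 'cy': 193.4250409215894, 'k1': -0.08801578751235889, 'eye': array([382.83732242, 755.61917426, 646.82677582]), 'orientation': array([ 0.91877737, -0.01122329, -3.00249615])}
wrist {'fx': 290.8553346260918, 'fy': 290.8553346260918, 'cx': 250.820192231682, 'cy': 190.6400356882187, 'k1': -0.05934221698068883, 'eye': array([ 264.28718059, -597.72623706,  373.35430193]), 'orientation': array([-0.30521932,  0.00200291, -1.2731828 ])}
```

View pics/scene0.png

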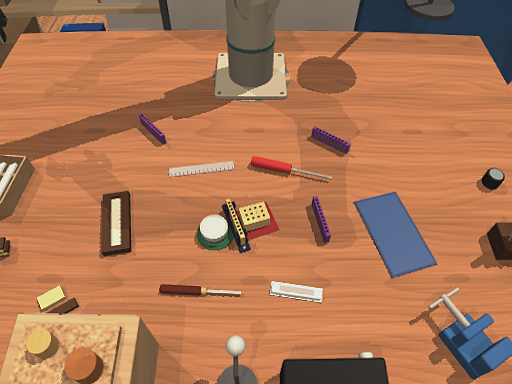

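View pics/side0.png

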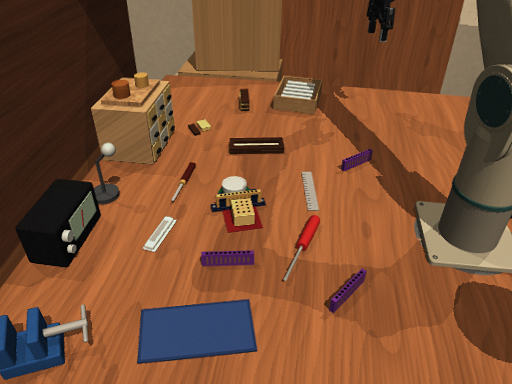

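View pics/wrist0.png

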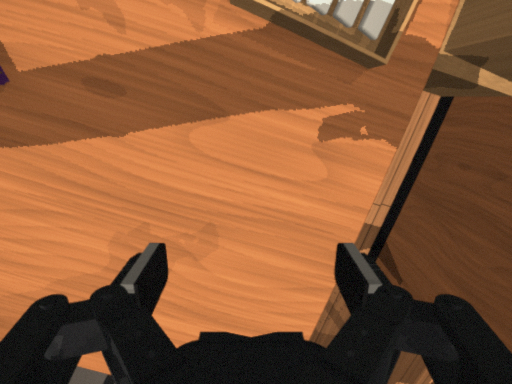

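The scene picture shows the clip at about (236,224), tin (214,230), pin block (255,215), rest (116,223), mat (395,234), and a cover and burnisher below. Next I'll zoom in.

```bash
cat > h.py <<'E'
from cell import ctrl,get_image,camera_params
import cv2,numpy as np
from scipy.spatial.transform import Rotation as R
def cam(n):
    p=camera_params(n); K=np.array([[p['fx'],0,p['cx']],[0,p['fy'],p['cy']],[0,0,1]]); D=np.array([p['k1'],0,0,0,0.])
    Rw=R.from_euler('xyz',p['orientation']).as_matrix()@np.diag([1,-1,-1])
    return K,D,Rw,np.array(p['eye'])
def unproj(n,px,z,c=None):
    K,D,Rw,e=c or cam(n)
    u=cv2.undistortPoints(np.array(px,float).reshape(-1,1,2),K,D).reshape(-1,2)
    d=np.c_[u,np.ones(len(u))]@Rw.T
    return e+d*((z-e[2])/d[:,2:])
def proj(n,P,c=None):
    K,D,Rw,e=c or cam(n)
    P=np.array(P,float).reshape(-1,3)
    return cv2.projectPoints((P-e)@Rw,np.zeros(3),np.zeros(3),K,D)[0].reshape(-1,2)
def crop(img,x0,y0,w,h,s,name):
    cv2.imwrite(name,cv2.resize(img[y0:y0+h,x0:x0+w],None,fx=s,fy=s,interpolation=cv2.INTER_CUBIC))
def tool():
    s=ctrl.read_state(); return s,R.from_euler('xyz',s['tool_rot']).as_matrix()
E
python3 - <<'E'
from h import *
s,T=tool();print(T.round(3))
im=cv2.imread('pics/scene0.png');crop(im,180,180,130,90,6,'pics/s_a.png');crop(im,340,180,110,100,6,'pics/s_b.png');crop(im,85,175,90,100,6,'pics/s_c.png')
im=cv2.imread('pics/side0.png');crop(im,190,165,100,75,7,'pics/d_a.png')
E
```

```text
[[-0.     0.956  0.293]
 [ 0.001  0.293 -0.956]
 [-1.    -0.    -0.001]]
```

View pics/s_a.png

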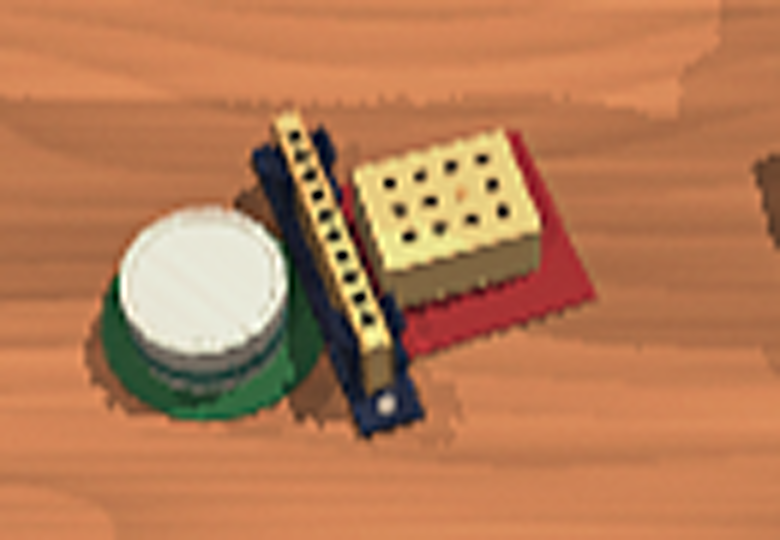

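View pics/s_b.png

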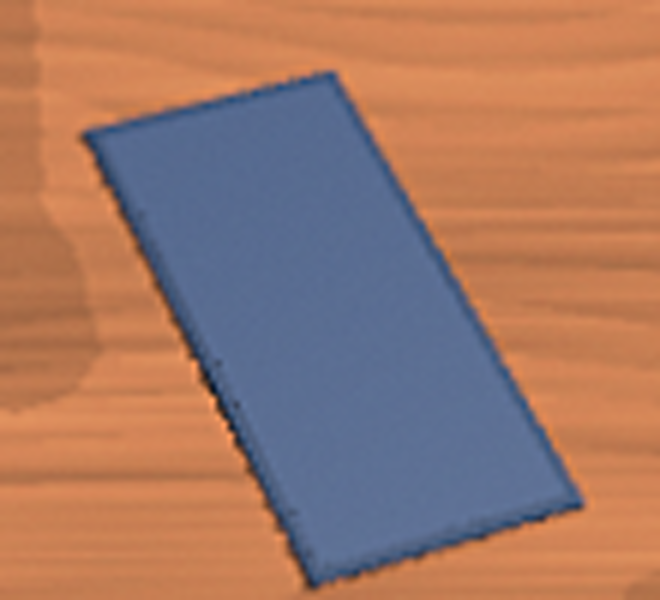

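View pics/s_c.png

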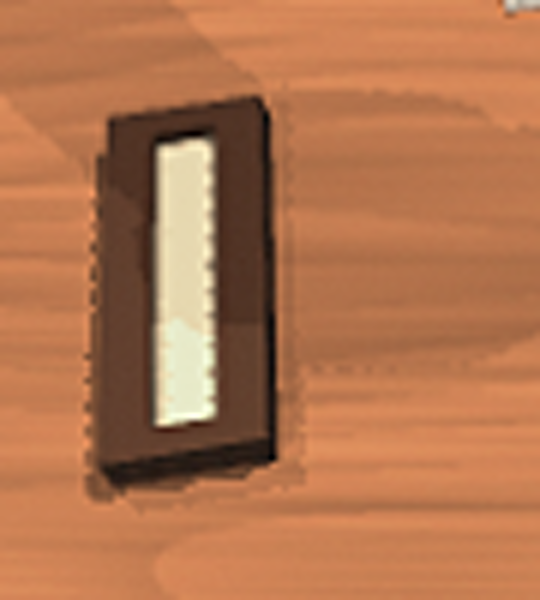

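View pics/d_a.png

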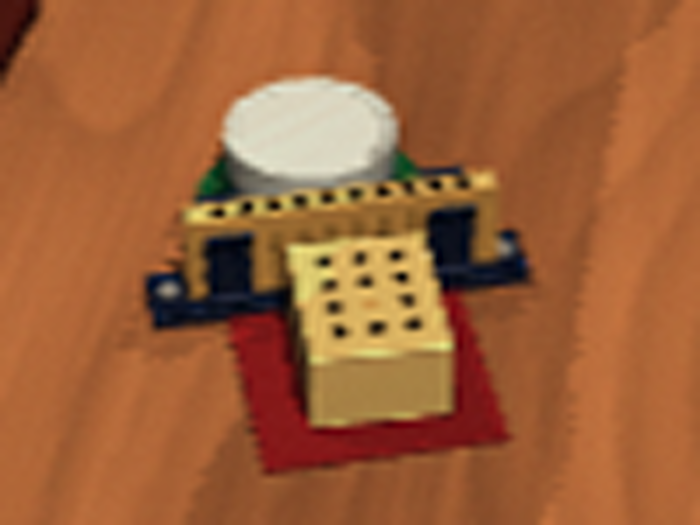

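```bash
cat > m.py <<'E'
from h import *
def C(p,x0,y0,s): return [(x0+(u+.5)/s-.5,y0+(v+.5)/s-.5) for u,v in p]
def show(nm,n,p,z):
    P=unproj(n,p,z)[:,:2]; m=P.mean(0); e=np.roll(P,-1,0)-P
    print(nm,n,'ctr',m.round(1),'edges',np.linalg.norm(e,axis=1).round(1),'ang',np.degrees(np.arctan2(e[:,1],e[:,0])).round(1)); print('   ',P.round(1).tolist())
E
python3 - <<'E'
from m import *
a=lambda p:C(p,180,180,6)
show('pin','scene',a([(355,170),(505,130),(540,235),(392,270)]),32)
show('comb','scene',a([(272,115),(300,113),(392,345),(360,350)]),38)
show('tin l/r/t/b','scene',a([(120,280),(288,280),(204,205),(204,355)]),32)
show('red','scene',a([(518,130),(597,297),(412,358)]),2)
show('green l/b/r','scene',a([(100,330),(205,420),(322,335)]),2)
show('clip','scene',a([(365,438),(425,415)]),6)
show('mat','scene',C([(85,133),(335,72),(582,505),(312,585)],340,180,6),3)
show('rest','scene',C([(108,120),(262,97),(272,440),(105,465)],85,175,6),18)
show('chan','scene',C([(155,140),(213,130),(215,418),(155,428)],85,175,6),18)
d=lambda p:C(p,190,165,7)
show('pin','side',d([(290,245),(433,233),(452,345),(308,358)]),32)
show('comb','side',d([(187,212),(495,173),(497,188),(187,225)]),38)
show('tin l/r/t/b','side',d([(223,132),(398,132),(310,78),(310,185)]),32)
show('red','side',d([(232,320),(268,472),(510,438)]),2)
show('clip','side',d([(147,275),(155,325),(527,280)]),6)
show('mat','side',[(140,308),(251,300.5),(255,349),(139.5,361)],3)
E
```

```text
pin scene ctr [509.2  11.9] edges [58.6 47.9 55.7 45.5] ang [ 107.9   14.5  -74.5 -161.9]
    [[495.8, -22.6], [477.8, 33.2], [524.2, 45.2], [539.0, -8.4]]
comb scene ctr [524.5 -31. ] edges [ 10.4 105.2  11.3 105.9] ang [  95.1   19.6  -79.8 -160.9]
    [[475.2, -53.7], [474.3, -43.3], [573.3, -8.0], [575.3, -19.1]]
tin l/r/t/b scene ctr [542.9 -75.8] edges [60.3 45.2 62.8 44.2] ang [  90.1 -135.1    3.1 -134. ]
    [[543.3, -106.0], [543.2, -45.7], [511.3, -77.6], [574.0, -74.2]]
red scene ctr [516.   35.1] edges [ 80.5  73.3 109.1] ang [ 20.3 -69.4 158.1]
    [[457.1, 39.3], [532.5, 67.3], [558.3, -1.3]]
green l/b/r scene ctr [559.7 -75.4] edges [55.1 54.1 81.8] ang [ 47.6 130.5 -91.4]
    [[546.7, -116.3], [583.8, -75.6], [548.7, -34.5]]
clip scene ctr [588.5  -7.2] edges [23.2 23.2] ang [113.4 -66.6]
    [[593.1, -17.8], [583.9, 3.5]]
mat scene ctr [540.1 325.1] edges [110.1 198.8 109.1 198.7] ang [ 105.6   15.2  -74.4 -164.5]
    [[459.1, 245.7], [429.4, 351.8], [621.2, 404.0], [650.6, 298.9]]
rest scene ctr [ 519.2 -296.9] edges [ 59.7 153.3  59.  152.8] ang [ 100.7   11.2  -7
[... 463 characters left out ...]
   7.1] ang [-159.3  102.    20.   -77.9]
    [[574.8, -16.0], [476.4, -53.1], [474.7, -44.9], [573.3, -9.1]]
tin l/r/t/b side ctr [544.  -75.4] edges [60.8 45.3 63.3 43.5] ang [-171.2  -37.4  100.2  -35.8]
    [[573.8, -70.2], [513.8, -79.5], [549.8, -107.0], [538.6, -44.7]]
red side ctr [516.7  33.4] edges [ 76.8  78.7 109.3] ang [ 109.9 -159.5  -24.1]
    [[558.7, -5.6], [532.6, 66.6], [458.9, 39.1]]
clip side ctr [545.4 -17.2] edges [ 27.  127.1 129.3] ang [ 108.3 -160.4    7.6]
    [[590.9, -20.0], [582.5, 5.6], [462.8, -37.1]]
mat side ctr [539.6 323.1] edges [205.4 103.3 192.6 110.2] ang [-166.2  102.1   15.7  -71.1]
    [[653.7, 296.2], [454.2, 247.3], [432.5, 348.3], [617.9, 400.5]]
```

Both cameras agree within about 2 mm. The clip is at about (524.6, -31) with yaw 20°, the tin at (543.5, -75.6), the pin block at (509, 11) with yaw 16°, the mat at (540, 324) with yaw 15°, and the rest at (519, -297) with yaw 11°. I'll move above the tin.

```bash
cat >> h.py <<'E'
def go(x,y,z,yaw):
    "remaining shift in tool axes and turn (rotvec, tool axes) to world target, tool down, opening dir at yaw deg"
    s,T=tool(); a=np.radians(yaw)
    zz=np.array([np.cos(a),np.sin(a),0]); xx=np.array([0,0,-1.]); G=np.c_[xx,np.cross(zz,xx),zz]
    d=T.T@(np.array([x,y,z])-s['eef_pos']); w=R.from_matrix(T.T@G).as_rotvec()
    print('t',round(s['clock'],2),'pos',s['eef_pos'].round(1),'yaw',round(np.degrees(np.arctan2(T[1,2],T[0,2])),1),'w',round(s['width'],1),'F',s['force'].round(1),'q',s['qpos'].round(2))
    print('  shift',d.round(1),'turn',w.round(3))
E
python3 -c "
from h import *
go(543.5,-75.6,180,-73)"
python3 -m handwheel '1 5 38 -32 0 0 0;1 5 38 -32 0 0 0;1 5 38 -32 0 0 0;1 5 38 -32 0 0 0;1 5 38 -32 0 0 0;1 5 38 -32 0 0 0;1 5 38 -32 0 0 0;1 5 38 -32 0 0 0;1 5 38 -32 0 0 0;1 5 38 -32 0 0 0'
python3 -c "
from h import *
go(543.5,-75.6,180,20)"
```

```text
t 0.15 pos [ 190.6 -620.9  238.6] yaw -72.9 w 85.2 F [ 0.6 -0.1  0.8] q [ 1.21  0.63  0.04  1.52 -0.03  1.   -0.02]
  shift [  59.2  497.4 -417.7] turn [ 0.001 -0.001  0.   ]
clock: 1.15
eef_pos: [457.9, -208.9, 184.5]
tool_rot: [-0.897, 1.565, -2.187]
force: [1.0, -0.1, -0.4]
width: 85.4
t 1.15 pos [ 457.9 -208.9  184.5] yaw -73.9 w 85.4 F [ 1.  -0.1 -0.4] q [ 0.34  0.5   0.05  1.98 -0.03  0.66 -0.89]
  shift [   3.6  119.2 -104.4] turn [-1.639e+00 -1.000e-03  6.000e-03]
```

```bash

python3 -m handwheel '1 0 38 -33 0 0 0;1 0 38 -33 0 0 0;1 0 38 -33 0 0 0;1 0 0 0 -0.149 0 0;1 0 0 0 -0.149 0 0;1 0 0 0 -0.149 0 0;1 0 0 0 -0.149 0 0;1 0 0 0 -0.149 0 0;1 0 0 0 -0.149 0 0;1 0 0 0 -0.149 0 0'
python3 -m handwheel '1 0 0 0 -0.149 0 0;1 0 0 0 -0.149 0 0;1 0 0 0 -0.149 0 0;1 0 0 0 -0.149 0 0;1 0 0 0 -0.1 0 0;1 0 0 0 0 0 0'
python3 -c "
from h import *
go(543.5,-75.6,140,20)
go(524.6,-31,180,20)
cv2.imwrite('pics/w1.png',get_image('wrist'))"
```

```text
clock: 2.15
eef_pos: [542.8, -67.4, 180.8]
tool_rot: [-2.86, 1.566, -3.095]
force: [0.4, 0.2, 0.6]
width: 85.3
clock: 2.75
eef_pos: [541.6, -68.1, 179.5]
tool_rot: [2.643, 1.563, 3.112]
force: [-1.2, -0.7, -0.2]
width: 85.1
t 2.75 pos [541.6 -68.1 179.5] yaw 26.9 w 85.1 F [-1.2 -0.7 -0.2] q [ 0.37  0.59 -0.45  1.86  0.36  0.78  0.2 ]
  shift [39.5 -7.7 -1.5] turn [ 0.121 -0.007 -0.003]
t 2.75 pos [541.6 -68.1 179.5] yaw 26.9 w 85.1 F [-1.2 -0.7 -0.2] q [ 0.37  0.59 -0.45  1.86  0.36  0.78  0.2 ]
  shift [-0.4 40.8  1.6] turn [ 0.121 -0.007 -0.003]
```

View pics/w1.png

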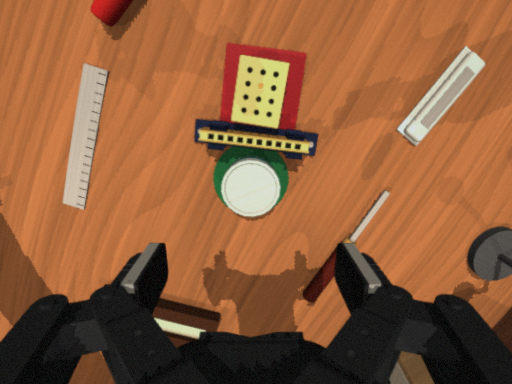

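The wrist view shows the tin lid at (251,188), the comb from (200,137) to (313,146), and the pin block top around (262,91). I'll cross-check these.

```bash
python3 - <<'E'
from m import *
im=cv2.imread('pics/w1.png');crop(im,180,30,150,200,4,'pics/w1c.png')
show('pin','wrist',[(239,53.5),(289,58.5),(283,128),(232,124)],32)
show('tin','wrist',[(221,188),(281,188),(251,159),(251,217)],32)
show('comb','wrist',[(201,131),(313,141),(312,151),(200,142)],38)
E
```

```text
pin wrist ctr [511.1  11.6] edges [45.2 62.2 48.9 63. ] ang [  21.5  -66.6 -157.6  110.1]
    [[478.5, 32.4], [520.6, 49.0], [545.2, -8.1], [500.1, -26.7]]
tin wrist ctr [545.2 -75.8] edges [60.9 42.6 61.5 43.9] ang [ 26.9 162.4 -63.2 160.7]
    [[517.8, -89.2], [572.1, -61.6], [531.5, -48.8], [559.2, -103.7]]
comb wrist ctr [528.1 -30. ] edges [106.3   9.6 107.2  10.4] ang [  21.8  -65.6 -157.7  108.8]
    [[477.0, -45.1], [575.6, -5.6], [579.6, -14.3], [480.3, -55.0]]
```

View pics/w1c.png

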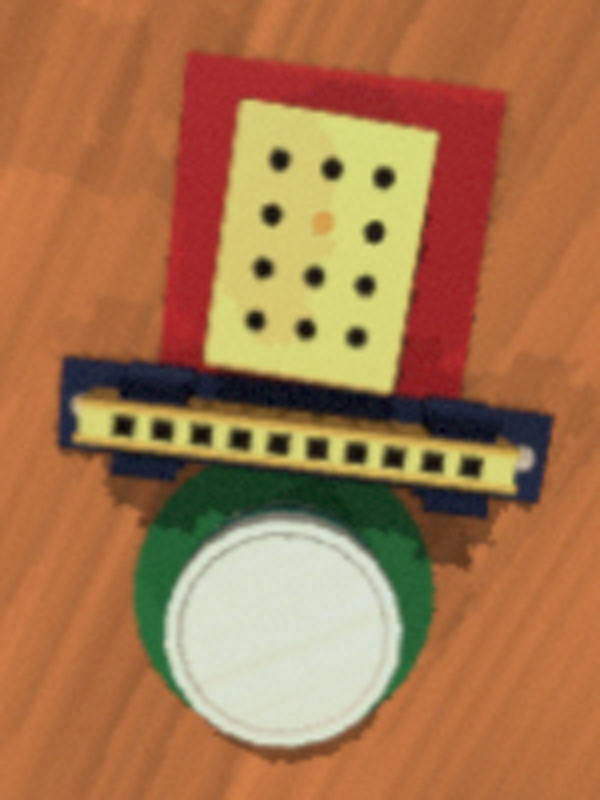

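```bash

python3 -m handwheel '1 30 -7 -1 0.11 0 0;1 30 0 0 0 0 0;1 20 0 0 0 0 0;1 0 0 0 0 0 0'
python3 -c "
from h import *
go(544.3,-75.7,12,20)"
```

```text
clock: 3.2
eef_pos: [544.9, -75.7, 98.1]
tool_rot: [-3.12, 1.567, -2.778]
force: [-0.7, 0.1, 0.0]
width: 85.6
t 3.2 pos [544.9 -75.7  98.1] yaw 19.6 w 85.6 F [-0.7  0.1  0. ] q [ 0.31  0.71 -0.35  1.91  0.41  0.6   0.04]
  shift [86.1  0.2 -0.3] turn [-0.008 -0.004  0.   ]
```

```bash

python3 -m handwheel '1 30 0 0 0 0 0;1 30 0 0 0 0 0;1 20 0 0 0 0 0;1 6 0 0 0 0 0;1 0 0 0 0 0 0;-1 0 0 0 0 0 0;-1 0 0 0 0 0 0;-1 0 0 0 0 0 0;-1 0 0 0 0 0 0;-1 0 0 0 0 0 0'
python3 -c "
from h import *
go(544.3,-75.7,12,20)
im=get_image('wrist');cv2.imwrite('pics/w2.png',im)"
```

```text
clock: 4.2
eef_pos: [551.7, -76.4, 18.7]
tool_rot: [-0.74, 1.56, -0.407]
force: [-0.6, 0.4, -1.6]
width: 58.0
t 4.2 pos [551.7 -76.4  18.7] yaw 19.0 w 58.0 F [-0.6  0.4 -1.6] q [ 0.25  0.84 -0.25  1.93  0.48  0.42 -0.03]
  shift [ 6.7  3.1 -6.8] turn [-0.017  0.008  0.008]
```

View pics/w2.png

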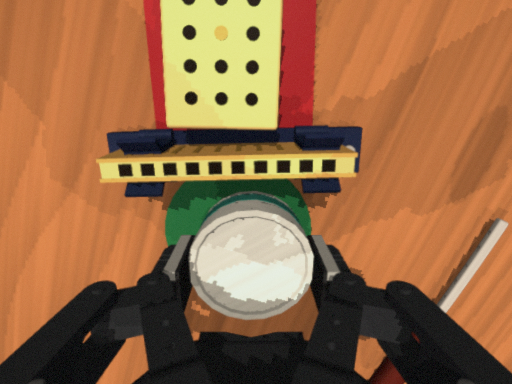

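The tin (lid at (251,265)) sits centred between the pads. I'll settle one row and lift.

```bash

python3 -m handwheel '-1 0 0 0 0 0 0;-1 0 0 0 0 0 0;-1 -10 0 0 0 0 0;-1 -20 0 0 0 0 0;-1 -30 0 0 0 0 0;-1 -40 0 0 0 0 0;-1 -40 0 0 0 0 0;-1 -20 0 0 0 0 0;-1 0 0 0 0 0 0'
python3 -c "
from h import *
go(541,325,160,16)
im=get_image('wrist');cv2.imwrite('pics/w3.png',im)"
```

```text
clock: 5.15
eef_pos: [548.8, -75.0, 186.6]
tool_rot: [-0.861, 1.562, -0.528]
force: [-0.3, -0.3, -2.2]
width: 58.0
t 5.15 pos [548.8 -75.  186.6] yaw 19.1 w 58.0 F [-0.3 -0.3 -2.2] q [ 0.36  0.58 -0.42  1.84  0.33  0.78  0.1 ]
  shift [ 24.8 380.7 123.5] turn [0.054 0.006 0.006]
```

View pics/w3.png

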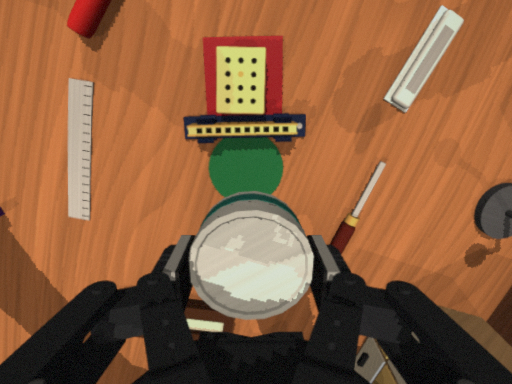

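The tin is held, and the green felt shows at (246,168). Moving to the mat.

```bash
python3 - <<'E'
from m import *
c=cam('wrist')
show('felt l/r/b','wrist',[(209,168),(283.5,168)],2)
show('pin','wrist',[(217,46),(267,46),(266,114.5),(216,114.5)],32)
show('comb','wrist',[(187,125),(304,122.5),(304,135),(187.5,137)],38)
E
python3 -m handwheel '-1 0 30 6 0 0 0;-1 0 48 9 0 0 0;-1 0 48 9 0 0 0;-1 0 48 9 0 0 0;-1 0 48 9 0 0 0;-1 0 48 9 0 0 0;-1 0 48 9 0 0 0;-1 0 30 6 0 0 0;-1 0 15 3 0 0 0'
python3 -c "
from h import *
go(493.6,312.6,21,16)"
```

```text
felt l/r/b wrist ctr [543.2 -73.5] edges [83.5 83.5] ang [  19.1 -160.9]
    [[503.8, -87.2], [582.7, -59.9]]
pin wrist ctr [510.2  10.6] edges [45.4 61.  48.1 61.1] ang [  19.   -71.  -161.   106.5]
    [[479.4, 32.3], [522.3, 47.1], [542.2, -10.6], [496.7, -26.3]]
comb wrist ctr [528.2 -30.1] edges [111.4  11.8 112.2  11.4] ang [  20.3  -68.  -159.9  108. ]
    [[473.9, -44.0], [578.5, -5.4], [582.9, -16.3], [477.5, -54.8]]
clock: 6.1
eef_pos: [487.1, 294.8, 166.7]
tool_rot: [-2.744, 1.549, -2.421]
force: [0.6, -0.4, -1.6]
width: 58.3
t 6.1 pos [487.1 294.8 166.7] yaw 18.5 w 58.3 F [ 0.6 -0.4 -1.6] q [-0.35  0.64 -0.38  1.79  0.32  0.8  -0.57]
  shift [145.3  16.1  14.8] turn [ 0.044 -0.02   0.009]
```

```bash

python3 -m handwheel '-1 30 16 13 0.04 -0.02 0;-1 35 0 0 0 0 0;-1 35 0 0 0 0 0;-1 20 0 0 0 0 0;-1 5 0 0 0 0 0;-1 0 0 0 0 0 0'
python3 -c "
from h import *
go(493.6,312.6,20,16)
im=get_image('side');crop(im,120,280,150,100,5,'pics/d4.png')"
```

```text
clock: 6.7
eef_pos: [486.2, 316.9, 28.0]
tool_rot: [-2.428, 1.555, -2.136]
force: [0.1, 0.5, -1.5]
width: 58.1
t 6.7 pos [486.2 316.9  28. ] yaw 16.7 w 58.1 F [ 0.1  0.5 -1.5] q [-0.46  0.85 -0.27  1.84  0.42  0.53 -0.72]
  shift [ 8.  -6.1  6. ] turn [ 0.013 -0.012  0.01 ]
```

View pics/d4.png

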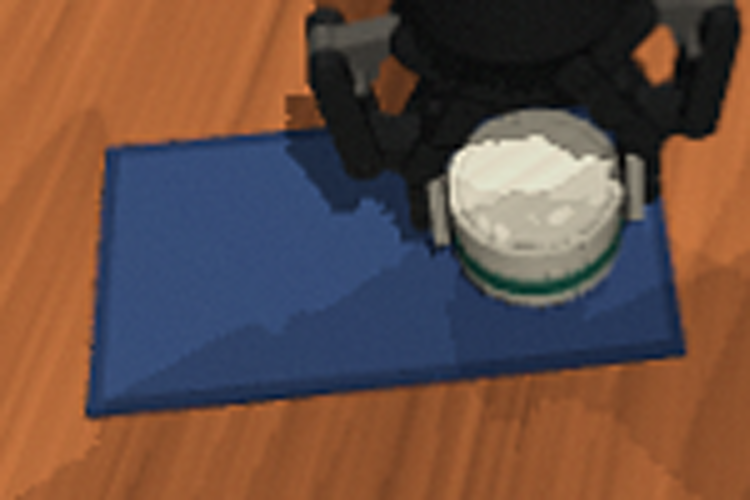

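The tin is over the right-hand half of the mat. I'll lower the last 8 mm.

```bash

python3 -m handwheel '-1 4 -6 6 0 0 0;-1 3 0 0 0 0 0;-1 2 0 0 0 0 0;-1 0 0 0 0 0 0'
python3 -c "
from h import *
go(493.6,312.6,20,16)"
```

```text
clock: 7.15
eef_pos: [497.2, 312.9, 22.0]
tool_rot: [-2.138, 1.561, -1.848]
force: [0.4, 0.4, -1.1]
width: 58.1
t 7.15 pos [497.2 312.9  22. ] yaw 16.6 w 58.1 F [ 0.4  0.4 -1.1] q [-0.45  0.86 -0.26  1.83  0.42  0.52 -0.71]
  shift [ 2.   0.7 -3.5] turn [ 0.011 -0.005  0.009]
```

```bash

python3 -m handwheel '-1 2 0 0 0 0 0;-1 1 0 0 0 0 0'
python3 -c "
from h import *
go(493.6,312.6,20,16)"
python3 -m handwheel '0.6 0 0 0 0 0 0;0.6 0 0 0 0 0 0'
python3 -c "
from h import *
go(493.6,312.6,20,16)"
```

```text
clock: 7.35
eef_pos: [497.8, 313.2, 19.8]
tool_rot: [-2.009, 1.562, -1.719]
force: [0.1, -0.4, -1.5]
width: 58.3
t 7.35 pos [497.8 313.2  19.8] yaw 16.6 w 58.3 F [ 0.1 -0.4 -1.5] q [-0.45  0.86 -0.26  1.83  0.43  0.51 -0.71]
  shift [-0.2  0.6 -4.1] turn [ 0.011 -0.004  0.008]
clock: 7.55
eef_pos: [497.9, 313.7, 20.2]
tool_rot: [-1.929, 1.563, -1.639]
force: [-0.3, -0.8, 0.4]
width: 68.0
t 7.55 pos [497.9 313.7  20.2] yaw 16.6 w 68.0 F [-0.3 -0.8  0.4] q [-0.45  0.86 -0.26  1.83  0.43  0.51 -0.71]
  shift [ 0.3  0.2 -4.5] turn [ 0.011 -0.003  0.008]
```

```bash

python3 -m handwheel '0.6 -20 0 0 0 0 0;0.6 -40 0 0 0 0 0;0.6 -40 0 0 0 0 0;0.6 -30 0 0 0 0 0;1 0 -30 -8 0 0 0;1 0 -48 -13 0 0 0;1 0 -48 -13 0 0 0;1 0 -48 -13 0 0 0;1 0 -48 -13 0 0 0;1 0 -48 -13 0 0 0'
python3 -c "
from h import *
go(509.8,11,13,18)
im=get_image('side');crop(im,120,280,150,100,5,'pics/d5.png')"
```

```text
clock: 8.55
eef_pos: [508.5, 41.9, 159.8]
tool_rot: [-0.02, 1.561, 0.289]
force: [1.5, 0.0, -0.1]
width: 85.2
t 8.55 pos [508.5  41.9 159.8] yaw 17.8 w 85.2 F [ 1.5  0.  -0.1] q [ 0.14  0.57 -0.41  1.98  0.36  0.65 -0.19]
  shift [146.7 -29.8  -9.7] turn [-0.004  0.01   0.   ]
```

View pics/d5.png

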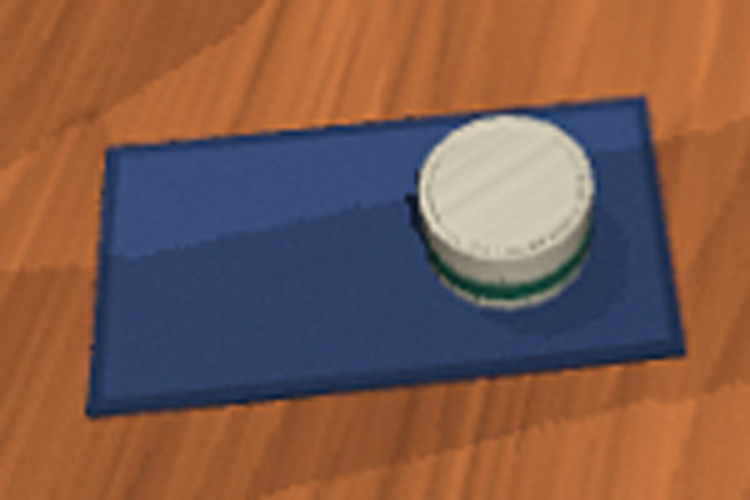

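The tin stands on the mat, with its lid at (505,185) in the crop. Now the pin block.

```bash

python3 -m handwheel '1 25 -28 -9 0 0 0;1 30 0 0 0 0 0;1 20 0 0 0 0 0;1 0 0 0 0 0 0'
python3 -c "
from h import *
go(509.8,11,15,18)"
```

```text
clock: 9.0
eef_pos: [510.8, -7.6, 84.5]
tool_rot: [-0.861, 1.555, -0.577]
force: [-1.4, -0.6, 0.4]
width: 85.4
t 9.0 pos [510.8  -7.6  84.5] yaw 16.3 w 85.4 F [-1.4 -0.6  0.4] q [ 0.16  0.69 -0.31  2.04  0.46  0.47 -0.21]
  shift [69.3 18.9  3.6] turn [-0.03   0.01   0.012]
```

```bash

python3 -m handwheel '1 0 15 3 -0.03 0.01 0.01;1 0 3 0 0 0 0;1 0 0 0 0 0 0'
python3 -c "
from h import *
go(509.8,11,15,18)
cv2.imwrite('pics/w6.png',get_image('wrist'))"
```

```text
clock: 9.3
eef_pos: [509.7, 14.5, 86.5]
tool_rot: [-0.239, 1.568, 0.08]
force: [0.7, -0.8, 0.3]
width: 85.2
t 9.3 pos [509.7  14.5  86.5] yaw 18.3 w 85.2 F [ 0.7 -0.8  0.3] q [ 0.14  0.69 -0.33  2.03  0.45  0.49 -0.21]
  shift [71.5 -3.3 -1.2] turn [0.005 0.003 0.001]
```

View pics/w6.png

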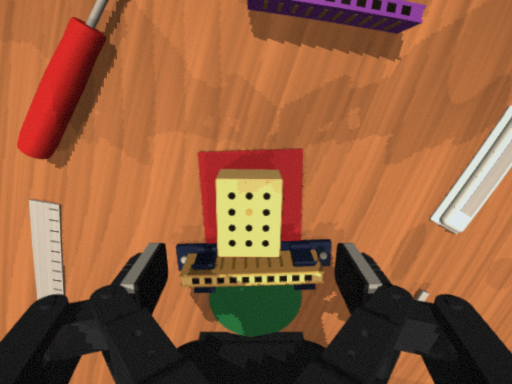

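```bash

python3 -m handwheel '1 20 -2 0 0 0 0;1 25 0 0 0 0 0;1 15 0 0 0 0 0;1 5 0 0 0 0 0;1 0 0 0 0 0 0'
python3 -c "
from h import *
go(509.8,11,15,18)"
```

```text
clock: 9.85
eef_pos: [515.1, 14.6, 24.1]
tool_rot: [-0.221, 1.557, 0.101]
force: [-0.0, 0.5, 0.2]
width: 85.9
t 9.85 pos [515.1  14.6  24.1] yaw 18.4 w 85.9 F [-0.   0.5  0.2] q [ 0.07  0.8  -0.24  2.05  0.52  0.34 -0.26]
  shift [ 9.  -1.7 -6.3] turn [0.008 0.013 0.003]
```

```bash

python3 -m handwheel '1 6 -1 -6 0 0.013 0;1 2 0 0 0 0 0;-1 0 0 0 0 0 0;-1 0 0 0 0 0 0;-1 0 0 0 0 0 0;-1 0 0 0 0 0 0;-1 0 0 0 0 0 0;-1 0 0 0 0 0 0;-1 0 0 0 0 0 0'
python3 -c "
from h import *
go(509.8,11,15,18)"
```

```text
clock: 10.75
eef_pos: [511.4, 11.5, 18.7]
tool_rot: [-0.824, 1.565, -0.503]
force: [-0.1, 0.4, -0.5]
width: 44.9
t 10.75 pos [511.4  11.5  18.7] yaw 18.4 w 44.9 F [-0.1  0.4 -0.5] q [ 0.07  0.81 -0.23  2.05  0.53  0.34 -0.27]
  shift [ 3.6  0.  -1.7] turn [0.007 0.004 0.004]
```

```bash

python3 -m handwheel '-1 -10 0 0 0 0 0;-1 -20 0 0 0 0 0;-1 -35 0 0 0 0 0;-1 -40 0 0 0 0 0;-1 -25 0 0 0 0 0;-1 0 0 0 0 0 0'
python3 -c "
from h import *
go(592,338.5,160,16)
cv2.imwrite('pics/w7.png',get_image('wrist'))"
```

```text
clock: 11.35
eef_pos: [509.5, 12.2, 155.0]
tool_rot: [-1.363, 1.567, -1.04]
force: [0.4, -0.3, -0.7]
width: 44.8
t 11.35 pos [509.5  12.2 155. ] yaw 18.5 w 44.8 F [ 0.4 -0.3 -0.7] q [ 0.2   0.58 -0.42  1.98  0.38  0.65 -0.14]
  shift [ -6.  283.2 181.8] turn [0.044 0.001 0.004]
```

View pics/w7.png

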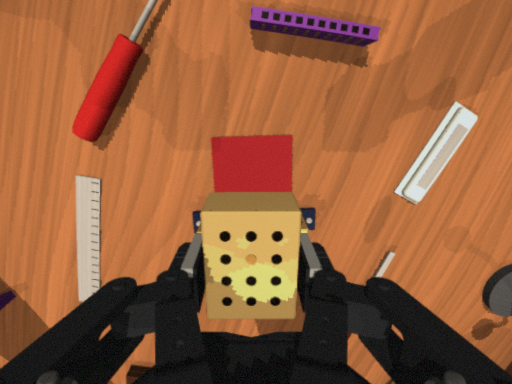

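The pin block is held level and the red felt is empty. Carrying it to the mat.

```bash

python3 -m handwheel '-1 0 25 16 0 0 0;-1 0 41 26.5 0 0 0;-1 0 41 26.5 0 0 0;-1 0 41 26.5 0 0 0;-1 0 41 26.5 0 0 0;-1 0 41 26.5 0 0 0;-1 0 25 16 0 0 0;-1 0 10 7 0 0 0;-1 0 0 0 0 0 0'
python3 -c "
from h import *
go(592,338.5,20,16)"
```

```text
clock: 12.3
eef_pos: [583.0, 322.3, 135.5]
tool_rot: [-2.794, 1.544, -2.477]
force: [0.1, -0.2, -0.8]
width: 44.7
t 12.3 pos [583.  322.3 135.5] yaw 18.1 w 44.7 F [ 0.1 -0.2 -0.8] q [-0.34  0.8  -0.38  1.53  0.35  0.91 -0.52]
  shift [115.   13.7  16.5] turn [ 0.037 -0.025  0.009]
```

```bash

python3 -m handwheel '-1 20 14 13 0.03 -0.025 0;-1 30 0 0 0 0 0;-1 30 0 0 0 0 0;-1 15 0 0 0 0 0;-1 5 0 0 0 0 0;-1 0 0 0 0 0 0'
python3 -c "
from h import *
go(592,338.5,20,16)"
```

```text
clock: 12.9
eef_pos: [588.3, 330.2, 26.8]
tool_rot: [-2.002, 1.551, -1.719]
force: [-0.3, 0.0, -0.2]
width: 44.6
t 12.9 pos [588.3 330.2  26.8] yaw 16.2 w 44.6 F [-0.3  0.  -0.2] q [-0.39  0.94 -0.31  1.56  0.41  0.72 -0.61]
  shift [6.7 7.  5.9] turn [ 0.004 -0.008  0.018]
```

```bash

python3 -m handwheel '-1 3 6 5 0 -0.008 0.015;-1 2 0 0 0 0 0;-1 1 0 0 0 0 0;-1 0 0 0 0 0 0'
python3 -c "
from h import *
go(592,338.5,20,16)"
```

```text
clock: 13.3
eef_pos: [594.4, 338.3, 24.1]
tool_rot: [-0.005, 1.564, 0.276]
force: [-0.4, 0.3, -1.5]
width: 44.9
t 13.3 pos [594.4 338.3  24.1] yaw 16.1 w 44.9 F [-0.4  0.3 -1.5] q [-0.38  0.95 -0.32  1.55  0.41  0.7  -0.61]
  shift [ 4.1  0.9 -2.2] turn [0.002 0.006 0.   ]
```

```bash

python3 -m handwheel '-1 3 0 -1 0 0 0;-1 1 0 0 0 0 0;-1 0.5 0 0 0 0 0'
python3 -c "
from h import *
go(592,338.5,20,16)"
```

```text
clock: 13.6
eef_pos: [594.0, 338.5, 20.6]
tool_rot: [0.058, 1.562, 0.339]
force: [0.6, -0.1, -0.7]
width: 44.6
t 13.6 pos [594.  338.5  20.6] yaw 16.1 w 44.6 F [ 0.6 -0.1 -0.7] q [-0.39  0.95 -0.31  1.55  0.41  0.69 -0.61]
  shift [ 0.5  0.5 -1.9] turn [ 0.002  0.008 -0.   ]
```

```bash

python3 -m handwheel '-1 1 0 0 0 0 0;0.35 0 0 0 0 0 0;0.35 0 0 0 0 0 0;0.35 0 0 0 0 0 0;0.35 -15 0 0 0 0 0;0.35 -35 0 0 0 0 0;0.35 -40 0 0 0 0 0;0.35 -35 0 0 0 0 0;0.35 -10 0 0 0 0 0;0.35 0 0 0 0 0 0'
python3 -c "
from h import *
go(525.5,-31,150,20-90)
im=get_image('side');crop(im,120,280,150,100,5,'pics/d8.png')
cv2.imwrite('pics/w8.png',get_image('wrist'))"
```

```text
clock: 14.6
eef_pos: [592.9, 338.8, 164.0]
tool_rot: [0.121, 1.561, 0.404]
force: [-0.2, 0.3, 0.7]
width: 57.1
t 14.6 pos [592.9 338.8 164. ] yaw 16.2 w 57.1 F [-0.2  0.3  0.7] q [-0.35  0.78 -0.38  1.49  0.33  0.93 -0.55]
  shift [  11.9 -336.5 -167.9] turn [ 1.504  0.007 -0.009]
```

View pics/d8.png

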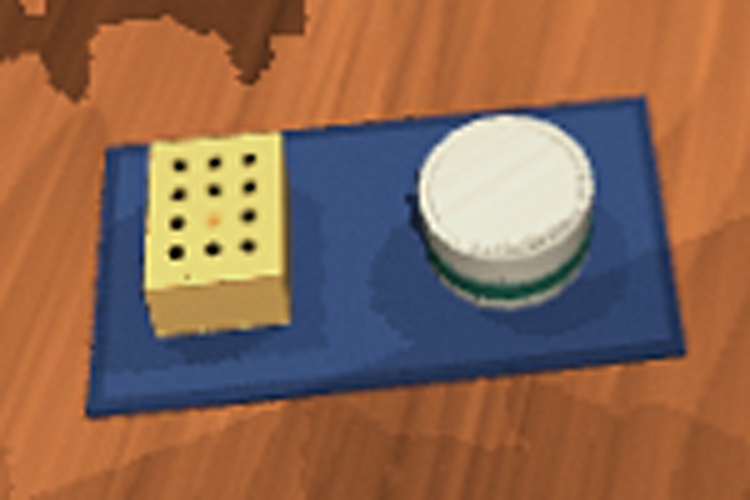

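View pics/w8.png

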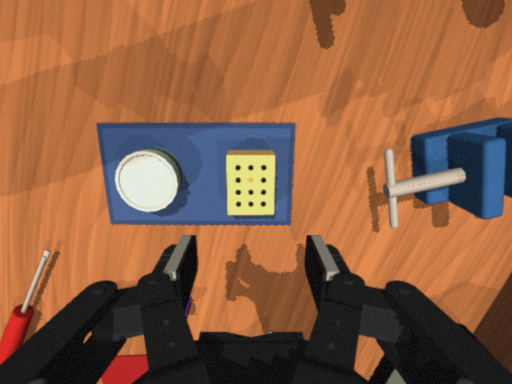

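Both now stand on the mat, tin at (148,180) and block at (250,183) in the wrist view. Next I'll go to the comb.

```bash

python3 -m handwheel '0 0 -25 -12 0 0 0;0 0 -40 -20 0 0 0;0 0 -40 -20 0 0 0;0 0 -40 -20 0 0 0;0 0 -40 -20 0 0 0;0 0 -40 -20 0 0 0;0 0 -40 -20 0 0 0;0 0 -30 -15 0 0 0;0 0 -15 -8 0 0 0;0 0 0 0 0 0 0'
python3 -m handwheel '-0.2 0 0 0 0.14 0 0;-0.2 0 0 0 0.14 0 0;-0.2 0 0 0 0.14 0 0;-0.2 0 0 0 0.14 0 0;-0.2 0 0 0 0.14 0 0;-0.2 0 0 0 0.14 0 0;-0.2 0 0 0 0.14 0 0;-0.2 0 0 0 0.14 0 0;-0.2 0 0 0 0.14 0 0;-0.2 0 0 0 0.14 0 0'
python3 -c "
from h import *
go(525.5,-31,130,-70)"
```

```text
clock: 15.7
eef_pos: [514.8, -16.9, 142.9]
tool_rot: [2.882, 1.544, -3.116]
force: [-0.7, -0.0, -0.8]
width: 42.9
clock: 16.7
eef_pos: [510.4, -0.5, 132.8]
tool_rot: [-2.183, 1.526, 2.945]
force: [-0.4, -0.4, -0.8]
width: 34.2
t 16.7 pos [ 5.104e+02 -5.000e-01  1.328e+02] yaw -66.2 w 34.2 F [-0.4 -0.4 -0.8] q [-0.05  0.61 -0.    1.97 -0.02  0.61 -1.19]
  shift [ 1.8  1.6 34. ] turn [ 0.066 -0.024  0.037]
```

```bash

python3 -m handwheel '-0.2 0 2 28 0.06 -0.024 0.037;-0.2 15 0 4 0 0 0;-0.2 15 0 0 0 0 0;-0.2 0 0 0 0 0 0;-0.2 0 0 0 0 0 0'
python3 -c "
from h import *
go(525.5,-31,23,-70)
cv2.imwrite('pics/w9.png',get_image('wrist'))"
```

```text
clock: 17.2
eef_pos: [524.8, -19.8, 97.1]
tool_rot: [-2.552, 1.566, 2.523]
force: [0.2, -0.2, 0.0]
width: 34.1
t 17.2 pos [524.8 -19.8  97.1] yaw -69.2 w 34.1 F [ 0.2 -0.2  0. ] q [-0.02  0.67  0.01  1.98 -0.02  0.5  -1.2 ]
  shift [74.1 -3.1 11.1] turn [ 0.013 -0.004  0.003]
```

View pics/w9.png

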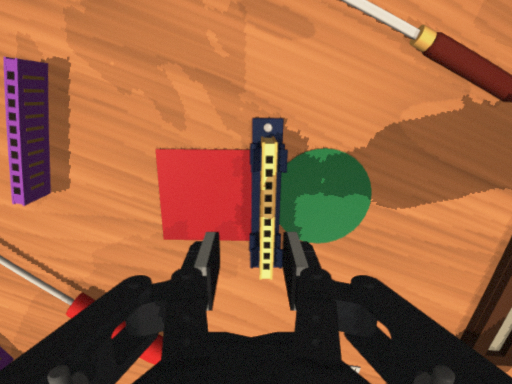

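```bash
python3 - <<'E'
from m import *
show('comb','wrist',[(260.5,143),(276.5,143),(273,278),(260.5,278)],38)
show('clip hole/base','wrist',[(253,118),(283,118)],6)
show('red','wrist',[(156.5,150),(163.5,241)],2)
g=unproj('wrist',[(371,195),(325,148),(322,243)],2)[:,:2]
A=np.c_[2*g,np.ones(3)];s=np.linalg.solve(A,(g**2).sum(1));print('green',s[:2],np.sqrt(s[2]+s[0]**2+s[1]**2))
E
```

```text
comb wrist ctr [525.8 -31.1] edges [ 10.7 104.6   9.7 104.6] ang [ -69.1 -159.2  110.8   21.3]
    [[572.7, -7.2], [576.5, -17.2], [478.7, -54.4], [475.2, -45.3]]
clip hole/base wrist ctr [588.3  -8.2] edges [22.7 22.7] ang [-69.1 110.9]
    [[584.3, 2.4], [592.4, -18.8]]
red wrist ctr [495.4  52.3] edges [81. 81.] ang [-160.5   19.5]
    [[533.5, 65.8], [457.2, 38.8]]
green [543.29083018 -74.30167946] 42.166172922040005
```

```bash

python3 -m handwheel '-0.2 10 -3 11 0.01 0 0;-0.2 15 0 0 0 0 0;-0.2 5 0 0 0 0 0;-0.2 0 0 0 0 0 0'
python3 -c "
from h import *
go(525.5,-31,23,-70)"
```

```text
clock: 17.65
eef_pos: [527.2, -32.1, 66.7]
tool_rot: [-3.075, 1.568, 1.99]
force: [0.3, 0.1, 0.2]
width: 34.2
t 17.65 pos [527.2 -32.1  66.7] yaw -69.8 w 34.2 F [0.3 0.1 0.2] q [ 0.    0.72  0.01  1.99 -0.02  0.43 -1.19]
  shift [43.7 -1.2 -1.5] turn [ 0.003 -0.003  0.   ]
```

```bash

python3 -m handwheel '-0.2 15 -1 -1 0 0 0;-0.2 15 0 0 0 0 0;-0.2 7 0 0 0 0 0;-0.2 2 0 0 0 0 0;-0.2 0 0 0 0 0 0'
python3 -c "
from h import *
go(525.5,-31,23,-70)
cv2.imwrite('pics/w10.png',get_image('wrist'))
im=get_image('side');crop(im,190,140,130,110,5,'pics/d10.png')"
```

```text
clock: 18.15
eef_pos: [527.9, -33.0, 28.6]
tool_rot: [1.83, 1.567, 0.609]
force: [-0.1, -0.4, 0.4]
width: 34.1
t 18.15 pos [527.9 -33.   28.6] yaw -69.9 w 34.1 F [-0.1 -0.4  0.4] q [ 0.01  0.79  0.01  2.   -0.02  0.34 -1.19]
  shift [ 5.6 -1.6 -2.7] turn [ 0.001 -0.001 -0.004]
```

View pics/w10.png

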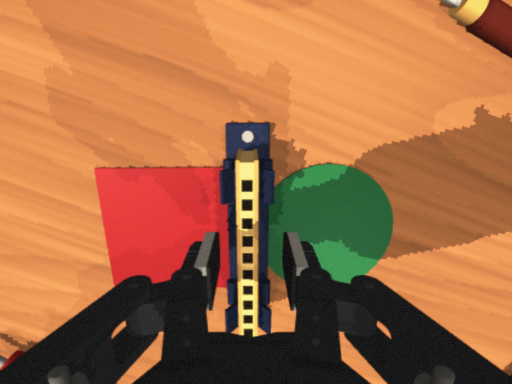

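View pics/d10.png

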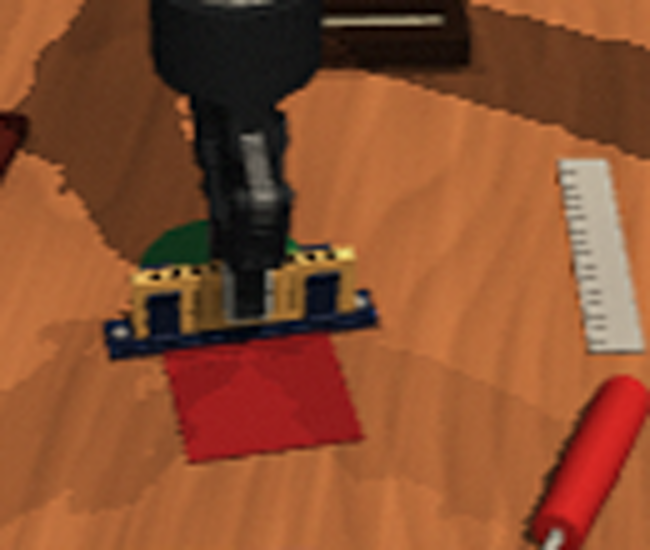

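The fingers straddle the comb between the jaws. The comb is at column 247, pad faces at about 212 and 290. I'll go down 5 mm and close.

```bash

python3 -m handwheel '-0.2 3.5 -1 -2 0 0 0;-0.2 1.5 0 0 0 0 0;-0.2 0 0 0 0 0 0;-1 0 0 0 0 0 0;-1 0 0 0 0 0 0;-1 0 0 0 0 0 0;-1 0 0 0 0 0 0;-1 0 0 0 0 0 0'
python3 -c "
from h import *
go(525.5,-31,23,-70)"
```

```text
clock: 19.05
eef_pos: [527.4, -31.2, 25.1]
tool_rot: [1.529, 1.564, 0.309]
force: [0.6, 0.2, 0.2]
width: 8.7
t 19.05 pos [527.4 -31.2  25.1] yaw -69.9 w 8.7 F [0.6 0.2 0.2] q [ 0.    0.8   0.01  2.01 -0.02  0.33 -1.19]
  shift [ 2.1 -1.7 -0.8] turn [ 0.002  0.    -0.007]
```

```bash

python3 -m handwheel '-1 0 0 0 0 0 0;-1 -5 0 0 0 0 0;-1 -10 0 0 0 0 0;-1 -15 0 0 0 0 0;-1 -20 0 0 0 0 0;-1 -30 0 0 0 0 0;-1 -25 0 0 0 0 0;-1 0 0 0 0 0 0'
python3 -c "
from h import *
go(519.3,-297.2,130,-79)
cv2.imwrite('pics/w11.png',get_image('wrist'))
im=get_image('side');crop(im,190,100,130,110,5,'pics/d11.png')"
```

```text
clock: 19.85
eef_pos: [525.3, -31.7, 136.0]
tool_rot: [1.739, 1.567, 0.518]
force: [0.7, 0.1, -0.8]
width: 9.0
t 19.85 pos [525.3 -31.7 136. ] yaw -70.0 w 9.0 F [ 0.7  0.1 -0.8] q [-0.    0.6   0.02  1.96 -0.02  0.57 -1.19]
  shift [  5.4 -96.6 247.4] turn [ 0.158 -0.001 -0.004]
```

View pics/w11.png

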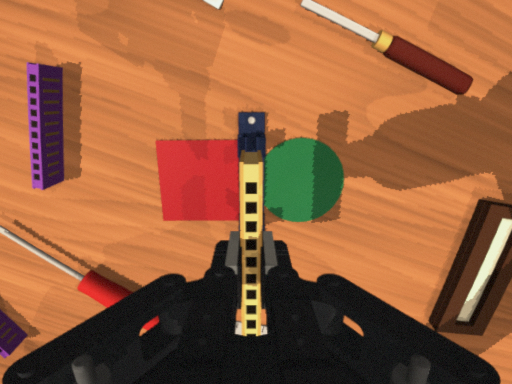

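View pics/d11.png

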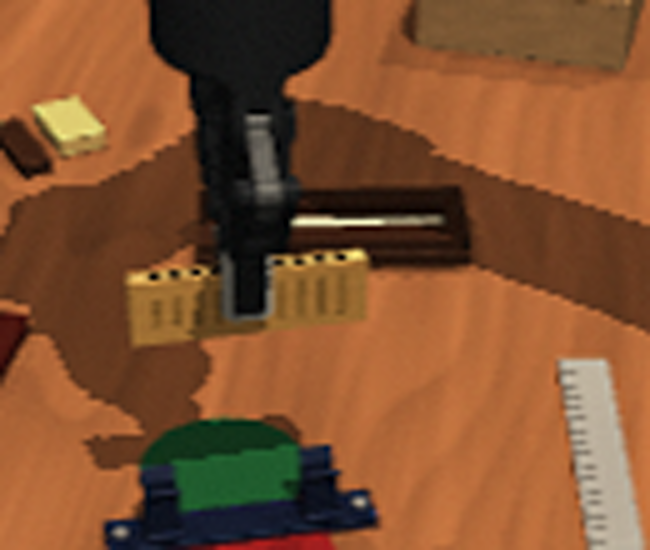

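The comb is out, level and straight in the jaws. Moving over the rest.

```bash

python3 -m handwheel '-1 0 -9 24 0.03 0 0;-1 0 -14 36 0.03 0 0;-1 0 -14 36 0.03 0 0;-1 0 -14 36 0.03 0 0;-1 0 -14 36 0.03 0 0;-1 0 -14 36 0 0 0;-1 0 -9 22 0 0 0;-1 0 -4 10 0 0 0;-1 0 0 0 0 0 0;-1 0 0 0 0 0 0'
python3 -c "
from h import *
go(519.3,-297.2,80,-79)
cv2.imwrite('pics/w12.png',get_image('wrist'))"
```

```text
clock: 20.95
eef_pos: [487.3, -285.1, 119.6]
tool_rot: [-2.304, 1.545, 2.608]
force: [-0.5, 0.3, -1.8]
width: 9.0
t 20.95 pos [ 487.3 -285.1  119.6] yaw -78.5 w 9.0 F [-0.5  0.3 -1.8] q [ 0.47  0.68  0.02  1.84 -0.02  0.65 -0.87]
  shift [38.8 29.7 18.9] turn [ 0.008 -0.017  0.019]
```

View pics/w12.png

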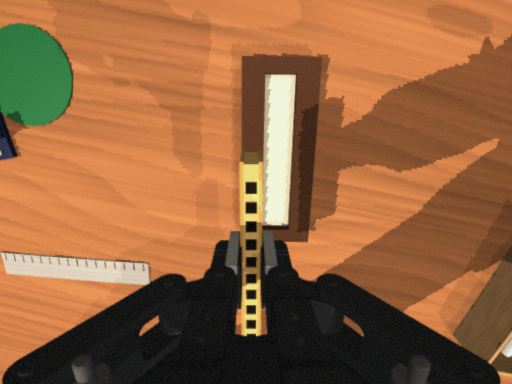

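```bash
python3 - <<'E'
from m import *
s,T=tool();print(s['eef_pos'],np.degrees(np.arctan2(T[1,2],T[0,2])))
im=cv2.imread('pics/w12.png');crop(im,220,40,120,215,3.5,'pics/w12c.png')
show('chan z18','wrist',[(265,74.5),(296.5,74.5),(290,226),(264,226)],18)
show('rest','wrist',[(243,57),(322,57),(307,241)],18)
E
```

```text
[ 487.3682789  -284.78952123  119.68002812] -78.48878486269986
chan z18 wrist ctr [ 521.5 -298.6] edges [ 23.9 125.9  23.1 126. ] ang [ -78.3 -168.4  101.9   11.9]
    [[580.7, -274.1], [585.5, -297.5], [462.2, -322.8], [457.4, -300.2]]
rest wrist ctr [ 547.3 -303.3] edges [ 59.  153.4 163.3] ang [ -78.3 -169.3   31.8]
    [[589.6, -255.4], [601.5, -313.1], [450.8, -341.5]]
```

View pics/w12c.png

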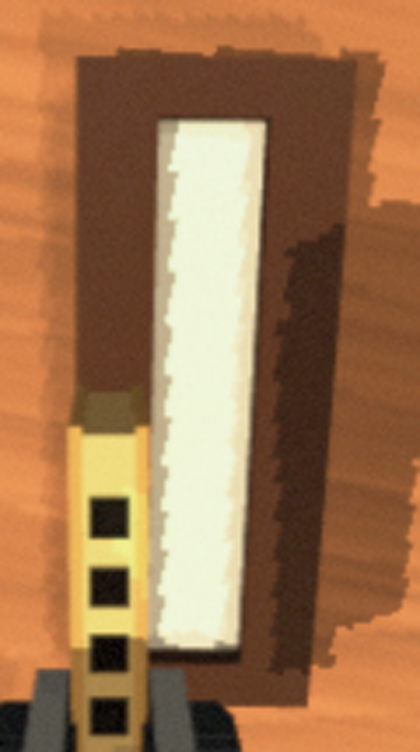

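The wrist measure puts the rest at about (520,-298), yaw 11°, matching the scene picture. Aligning above it.

```bash

python3 -m handwheel '-1 15 20 13 0.008 -0.015 0.017;-1 15 8 3 0 0 0;-1 0 0 0 0 0 0;-1 0 0 0 0 0 0'
python3 -c "
from h import *
go(520.5,-298,29,-79)"
```

```text
clock: 21.4
eef_pos: [519.7, -287.1, 87.5]
tool_rot: [-2.762, 1.563, 2.152]
force: [-0.7, -0.9, -1.6]
width: 8.5
t 21.4 pos [ 519.7 -287.1   87.5] yaw -78.4 w 8.5 F [-0.7 -0.9 -1.6] q [ 0.45  0.75  0.01  1.8  -0.02  0.6  -0.89]
  shift [58.4 -1.2 11.2] turn [ 0.01  -0.007  0.003]
```

```bash

python3 -m handwheel '-1 15 -1 10 0.01 -0.007 0;-1 15 0 1 0 0 0;-1 0 0 0 0 0 0;-1 0 0 0 0 0 0'
python3 -c "
from h import *
go(520.5,-298,29,-79)
cv2.imwrite('pics/w13.png',get_image('wrist'))
im=get_image('scene');crop(im,75,165,110,110,5,'pics/s13.png')"
```

```text
clock: 21.8
eef_pos: [519.5, -298.0, 55.2]
tool_rot: [-1.65, 1.566, -3.029]
force: [0.5, -0.2, -0.5]
width: 8.8
t 21.8 pos [ 519.5 -298.    55.2] yaw -79.0 w 8.8 F [ 0.5 -0.2 -0.5] q [ 0.46  0.8   0.02  1.8  -0.02  0.55 -0.89]
  shift [26.2  1.1  0.2] turn [ 0.    -0.     0.005]
```

View pics/w13.png

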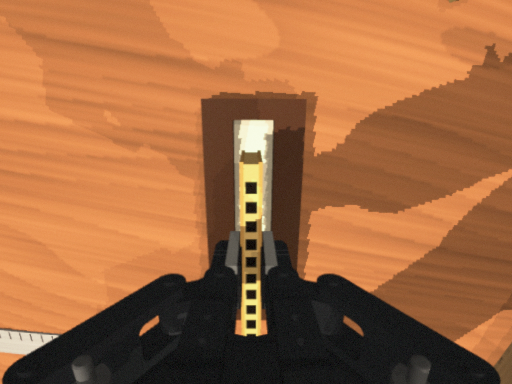

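View pics/s13.png

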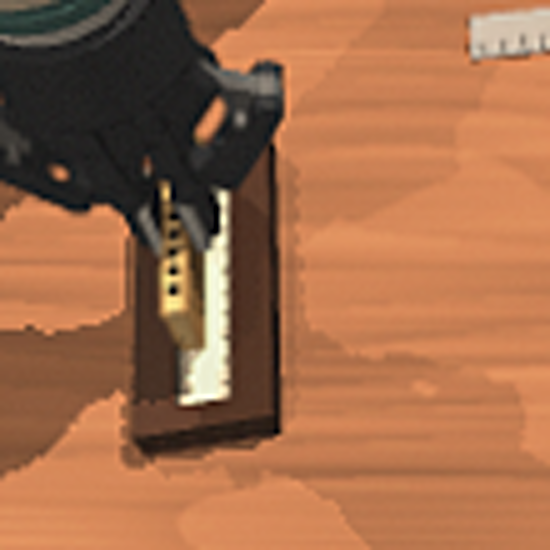

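The comb is centred over the channel: channel columns 234–273, comb 241–263. Lowering.

```bash

python3 -m handwheel '-1 8 0 0 0 0 0;-1 7 0 0 0 0 0;-1 5 0 0 0 0 0;-1 2 0 0 0 0 0;-1 0 0 0 0 0 0'
python3 -c "
from h import *
go(520.5,-298,29,-79)"
```

```text
clock: 22.4
eef_pos: [520.1, -298.0, 32.5]
tool_rot: [-1.457, 1.568, -2.835]
force: [-0.4, -0.2, -1.5]
width: 9.0
t 22.4 pos [ 520.1 -298.    32.5] yaw -79.0 w 9.0 F [-0.4 -0.2 -1.5] q [ 0.46  0.84  0.02  1.8  -0.02  0.5  -0.89]
  shift [3.5 0.4 0.1] turn [0.    0.    0.003]
```

```bash

python3 -m handwheel '-1 1.5 0 0 0 0 0;-1 1 0 0 0 0 0;-1 0.8 0 0 0 0 0;-1 0.5 0 0 0 0 0'
python3 -c "
from h import *
go(520.5,-298,29,-79)"
```

```text
clock: 22.8
eef_pos: [520.2, -298.1, 29.3]
tool_rot: [-1.302, 1.568, -2.681]
force: [-2.3, 1.2, 5.0]
width: 8.7
t 22.8 pos [ 520.2 -298.1   29.3] yaw -79.0 w 8.7 F [-2.3  1.2  5. ] q [ 0.46  0.84  0.02  1.8  -0.02  0.5  -0.89]
  shift [ 0.2  0.3 -0.1] turn [0.    0.001 0.003]
```

Contact at 5 N. The comb is down, so I'll release.

```bash

python3 -m handwheel '-0.55 0 0 0 0 0 0;-0.55 0 0 0 0 0 0;-0.55 0 0 0 0 0 0;-0.55 -8 0 0 0 0 0;-0.55 -20 0 0 0 0 0;-0.55 -35 0 0 0 0 0;-0.55 -40 0 0 0 0 0;-0.55 -20 0 0 0 0 0;-0.55 0 0 0 0 0 0'
python3 -c "
from h import *
go(520.5,-298,29,-79)
cv2.imwrite('pics/w14.png',get_image('wrist'))
im=get_image('scene');crop(im,75,165,110,110,5,'pics/s14.png')
im=get_image('side');crop(im,205,110,110,70,7,'pics/d14.png')"
```

```text
clock: 23.7
eef_pos: [521.0, -298.2, 158.7]
tool_rot: [-0.753, 1.569, -2.132]
force: [0.1, -0.0, 1.3]
width: 19.1
t 23.7 pos [ 521.  -298.2  158.7] yaw -79.0 w 19.1 F [ 0.1 -0.   1.3] q [ 0.46  0.65  0.03  1.74 -0.02  0.75 -0.89]
  shift [129.7  -0.2  -0.5] turn [0.    0.002 0.001]
```

View pics/w14.png

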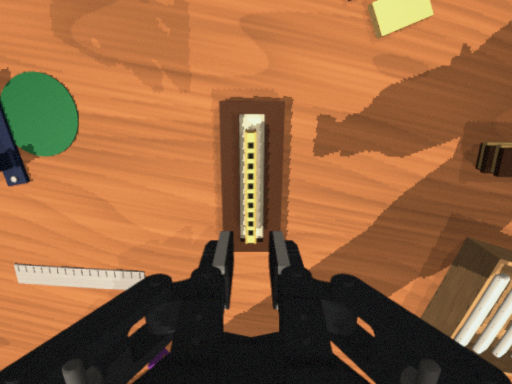

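View pics/d14.png

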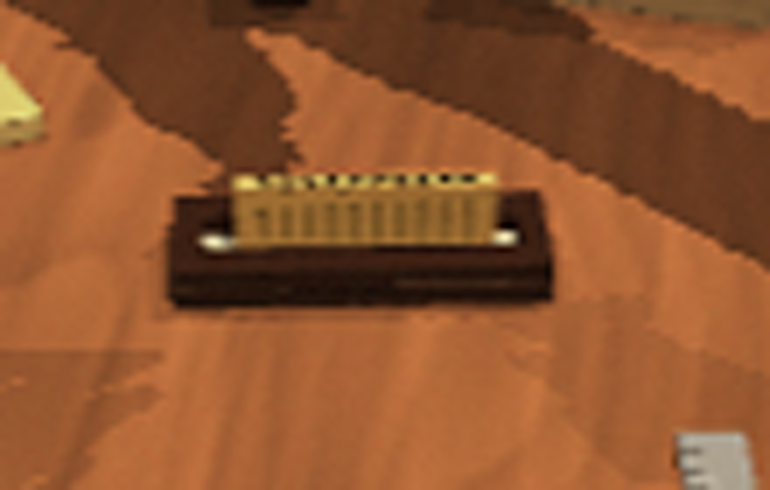

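The comb stands upright in the channel, at rows 128–243 in the wrist view and centred in the side view. Now back to the mat for the tin.

```bash

python3 -m handwheel '0.3 0 0 0 -0.149 0 0;0.3 0 0 0 -0.149 0 0;0.3 0 0 0 -0.149 0 0;0.3 0 0 0 -0.149 0 0;0.3 0 0 0 -0.149 0 0;0.3 0 0 0 -0.149 0 0;0.3 0 0 0 -0.149 0 0;1 0 0 0 -0.149 0 0;1 0 0 0 -0.149 0 0;1 0 0 0 -0.149 0 0'
python3 -m handwheel '1 0 0 0 -0.08 0 0;1 0 0 0 0 0 0'
python3 -c "
from h import *
go(497.8,313.2,150,16)"
```

```text
clock: 24.85
eef_pos: [508.4, -290.4, 136.4]
tool_rot: [2.529, 1.531, 2.655]
force: [0.6, -0.7, -0.0]
width: 85.7
clock: 25.05
eef_pos: [506.2, -289.3, 132.6]
tool_rot: [2.405, 1.524, 2.617]
force: [0.4, 0.4, -0.5]
width: 85.5
t 25.05 pos [ 506.2 -289.3  132.6] yaw 12.2 w 85.5 F [ 0.4  0.4 -0.5] q [ 0.73  0.72 -0.42  1.75  0.38  0.8   0.33]
  shift [ -2.8 591.1 118.2] turn [-0.067 -0.034 -0.033]
```

```bash

python3 -m handwheel '1 -15 30 6 -0.06 -0.034 -0.033;1 -8 48 7 0 0 0;1 0 48 7 0 0 0;1 0 48 7 0 0 0;1 0 48 7 0 0 0;1 0 48 7 0 0 0;1 0 48 7 0 0 0;1 0 48 7 0 0 0;1 0 48 7 0 0 0;1 0 48 7 0 0 0'
python3 -c "
from h import *
go(497.8,313.2,150,16)"
```

```text
clock: 26.05
eef_pos: [452.0, 180.5, 147.3]
tool_rot: [2.876, 1.558, 3.107]
force: [0.7, -0.8, 0.2]
width: 85.3
t 26.05 pos [452.  180.5 147.3] yaw 13.2 w 85.3 F [ 0.7 -0.8  0.2] q [-0.18  0.57 -0.37  2.04  0.34  0.61 -0.55]
  shift [ -3.2 118.7  75. ] turn [-0.048 -0.012 -0.004]
```

```bash

python3 -m handwheel '1 0 40 25 -0.04 -0.01 0;1 0 35 22 0 0 0;1 0 20 13 0 0 0;1 0 5 4 0 0 0;1 0 0 0 0 0 0'
python3 -c "
from h import *
go(497.8,313.2,18,16)
cv2.imwrite('pics/w15.png',get_image('wrist'))"
```

```text
clock: 26.55
eef_pos: [482.7, 306.5, 142.9]
tool_rot: [2.478, 1.559, 2.755]
force: [-0.7, -0.1, 0.4]
width: 85.6
t 26.55 pos [482.7 306.5 142.9] yaw 15.8 w 85.6 F [-0.7 -0.1  0.4] q [-0.37  0.67 -0.38  1.82  0.33  0.72 -0.65]
  shift [124.7   1.4  17.6] turn [-0.003 -0.009 -0.007]
```

View pics/w15.png

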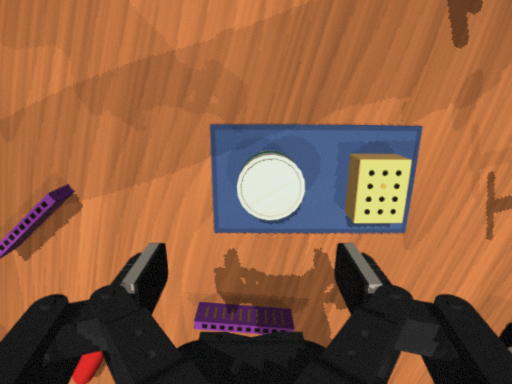

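```bash
python3 - <<'E'
from m import *
show('tin','wrist',[(237,186.5),(305,186.5),(271,153),(271,221)],33)
show('pin','wrist',[(361,154),(411,157),(404,223),(356,221)],33)
E
python3 -m handwheel '1 15 1 15 0 -0.009 -0.007;1 25 0 2 0 0 0;1 15 0 0 0 0 0;1 0 0 0 0 0 0'
python3 -c "
from h import *
go(497.8,313.2,18,16)"
```

```text
tin wrist ctr [497.6 314.5] edges [59.7 42.4 62.3 44.7] ang [ 16.  151.7 -73.  148.9]
    [[468.7, 307.0], [526.1, 323.5], [488.7, 343.6], [506.9, 284.0]]
pin wrist ctr [594.1 339.8] edges [44.2 61.7 45.4 61.8] ang [  13.   -71.1 -166.8  107.9]
    [[562.8, 364.1], [605.9, 374.0], [625.9, 315.7], [581.8, 305.3]]
clock: 27.0
eef_pos: [498.6, 301.2, 85.6]
tool_rot: [-2.192, 1.562, -1.927]
force: [-0.6, 0.4, 0.5]
width: 85.2
t 27.0 pos [498.6 301.2  85.6] yaw 15.2 w 85.2 F [-0.6  0.4  0.5] q [-0.39  0.76 -0.32  1.82  0.39  0.63 -0.68]
  shift [67.5 12.2  2.7] turn [-0.014 -0.005  0.007]
```

```bash

python3 -m handwheel '1 10 12 2 -0.014 0 0;1 20 0 0 0 0 0;1 10 0 0 0 0 0;1 0 0 0 0 0 0'
python3 -c "
from h import *
go(497.8,314,18,16)"
```

```text
clock: 27.4
eef_pos: [498.1, 311.7, 45.5]
tool_rot: [-2.055, 1.563, -1.779]
force: [-0.8, 0.1, 0.1]
width: 85.1
t 27.4 pos [498.1 311.7  45.5] yaw 15.8 w 85.1 F [-0.8  0.1  0.1] q [-0.43  0.82 -0.29  1.82  0.42  0.56 -0.71]
  shift [27.4  2.5  0.4] turn [-0.003 -0.004  0.007]
```

```bash

python3 -m handwheel '1 12 2 0 0 0 0;1 10 0 0 0 0 0;1 4 0 0 0 0 0;1 0 0 0 0 0 0;-1 0 0 0 0 0 0;-1 0 0 0 0 0 0;-1 0 0 0 0 0 0;-1 0 0 0 0 0 0;-1 0 0 0 0 0 0;-1 0 0 0 0 0 0'
python3 -c "
from h import *
go(497.8,314,18,16)"
```

```text
clock: 28.4
eef_pos: [498.4, 314.6, 19.6]
tool_rot: [-1.692, 1.565, -1.417]
force: [-0.8, -0.4, -1.7]
width: 57.8
t 28.4 pos [498.4 314.6  19.6] yaw 15.8 w 57.8 F [-0.8 -0.4 -1.7] q [-0.45  0.86 -0.27  1.83  0.43  0.51 -0.73]
  shift [ 1.6 -0.4 -0.8] turn [-0.003 -0.001  0.006]
```

```bash

python3 -m handwheel '-1 0 0 0 0 0 0;-1 -10 0 0 0 0 0;-1 -25 0 0 0 0 0;-1 -35 0 0 0 0 0;-1 -35 0 0 0 0 0;-1 -20 0 0 0 0 0;-1 0 0 0 0 0 0'
python3 -c "
from h import *
go(542.3,-75,140,20)"
```

```text
clock: 29.1
eef_pos: [497.4, 315.0, 150.6]
tool_rot: [-1.996, 1.563, -1.719]
force: [-0.2, 0.8, -1.8]
width: 58.1
t 29.1 pos [497.4 315.  150.6] yaw 15.8 w 58.1 F [-0.2  0.8 -1.8] q [-0.38  0.68 -0.37  1.77  0.34  0.77 -0.65]
  shift [  13.4 -387.4  -63.3] turn [-0.072 -0.003  0.007]
```

```bash

python3 -m handwheel '-1 0 -25 -4 0 0 0;-1 0 -45 -7 0 0 0;-1 0 -45 -7 0 0 0;-1 0 -45 -7 0 0 0;-1 0 -45 -7 0 0 0;-1 0 -45 -7 0 0 0;-1 0 -45 -7 0 0 0;-1 0 -40 -7 0 0 0;-1 0 -25 -4 0 0 0;-1 0 0 0 0 0 0'
python3 -c "
from h import *
go(542.3,-75,30,20)"
```

```text
clock: 30.1
eef_pos: [538.1, -59.3, 144.1]
tool_rot: [-3.014, 1.559, -2.733]
force: [0.4, 0.1, -2.0]
width: 58.2
t 30.1 pos [538.1 -59.3 144.1] yaw 16.1 w 58.2 F [ 0.4  0.1 -2. ] q [ 0.33  0.64 -0.41  1.9   0.39  0.7  -0.04]
  shift [114.1 -16.    1. ] turn [-0.068 -0.011  0.001]
```

```bash

python3 -m handwheel '-1 0 -14 0 -0.068 -0.011 0;-1 10 -2 0 0 0 0;-1 0 0 0 0 0 0;-1 0 0 0 0 0 0'
python3 -c "
from h import *
go(542.3,-75,30,20)
cv2.imwrite('pics/w16.png',get_image('wrist'))"
```

```text
clock: 30.5
eef_pos: [540.3, -72.6, 130.5]
tool_rot: [2.437, 1.565, 2.787]
force: [-0.2, 0.2, -1.1]
width: 58.2
t 30.5 pos [540.3 -72.6 130.5] yaw 20.0 w 58.2 F [-0.2  0.2 -1.1] q [ 0.36  0.66 -0.42  1.9   0.42  0.67  0.03]
  shift [100.5  -3.3   1.5] turn [ 0.    -0.004 -0.004]
```

View pics/w16.png

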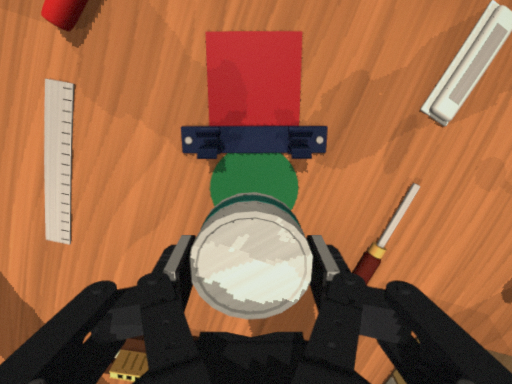

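```bash
python3 - <<'E'
from m import *
show('clip','wrist',[(181.5,127),(327,126),(327,155),(181.5,156)],6)
show('green lr','wrist',[(210,186),(298.5,186)],2)
show('red far edge','wrist',[(206,32),(302.5,31)],2)
P=unproj('wrist',[(251,265),(251,265)],47+100)
show('tin in hand','wrist',[(191,262),(312,262),(251,205),(251,318)],130.5-16.6+30)
E
python3 -m handwheel '-1 15 -3 1 0 0 0;-1 20 0 0 0 0 0;-1 25 0 0 0 0 0;-1 20 0 0 0 0 0;-1 5 0 0 0 0 0;-1 0 0 0 0 0 0'
python3 -c "
from h import *
go(542.3,-75,18.6,20)"
```

```text
clip wrist ctr [528.1 -31.2] edges [128.1  25.8 131.6  25.9] ang [  20.5  -65.8 -159.5  106.3]
    [[463.7, -41.5], [583.7, 3.3], [594.3, -20.3], [471.0, -66.4]]
green lr wrist ctr [543.  -71.4] edges [83.7 83.7] ang [  20.1 -159.9]
    [[503.8, -85.8], [582.3, -57.0]]
red far edge wrist ctr [497.1  53.4] edges [79.7 79.7] ang [  20.6 -159.4]
    [[459.8, 39.4], [534.4, 67.4]]
tin in hand wrist ctr [540.  -69.6] edges [57.8 41.  61.8 43.5] ang [ 20.2 155.3 -69.9 151.3]
    [[512.7, -78.7], [566.9, -58.7], [529.7, -41.6], [550.9, -99.6]]
clock: 31.15
eef_pos: [543.0, -69.4, 40.0]
tool_rot: [1.983, 1.565, 2.339]
force: [0.8, -0.0, -1.4]
width: 57.9
t 31.15 pos [543.  -69.4  40. ] yaw 20.4 w 57.9 F [ 0.8 -0.  -1.4] q [ 0.29  0.8  -0.33  1.94  0.51  0.48 -0.05]
  shift [21.4 -5.1 -2.5] turn [ 0.006 -0.002 -0.005]
```

```bash

python3 -m handwheel '-1 6 -5 -2 0 0 0;-1 6 -1 0 0 0 0;-1 3 0 0 0 0 0;-1 0 0 0 0 0 0'
python3 -c "
from h import *
go(542.6,-75,18.6,20)"
```

```text
clock: 31.55
eef_pos: [544.8, -76.2, 25.5]
tool_rot: [1.298, 1.567, 1.653]
force: [0.5, 0.4, -1.9]
width: 57.7
t 31.55 pos [544.8 -76.2  25.5] yaw 20.4 w 57.7 F [ 0.5  0.4 -1.9] q [ 0.29  0.83 -0.31  1.94  0.53  0.46 -0.05]
  shift [ 6.9  1.8 -1.7] turn [ 0.006  0.001 -0.004]
```

```bash

python3 -m handwheel '-1 3 2 -2 0 0 0;-1 2 0 0 0 0 0;-1 1 0 0 0 0 0;-1 1 0 0 0 0 0'
python3 -c "
from h import *
go(542.6,-75,18.6,20)"
```

```text
clock: 31.95
eef_pos: [542.7, -74.9, 19.0]
tool_rot: [0.79, 1.567, 1.145]
force: [0.2, -0.8, -2.5]
width: 57.5
t 31.95 pos [542.7 -74.9  19. ] yaw 20.3 w 57.5 F [ 0.2 -0.8 -2.5] q [ 0.28  0.84 -0.3   1.95  0.53  0.43 -0.06]
  shift [ 0.4 -0.  -0.1] turn [ 0.006  0.003 -0.003]
```

```bash

python3 -m handwheel '-1 0.4 0 0 0 0 0;0.65 0 0 0 0 0 0;0.65 0 0 0 0 0 0;0.65 0 0 0 0 0 0;0.65 -15 0 0 0 0 0;0.65 -30 0 0 0 0 0;0.65 -40 0 0 0 0 0;0.65 -40 0 0 0 0 0;0.65 -15 0 0 0 0 0;0.65 0 0 0 0 0 0'
python3 -c "
from h import *
go(594.1,339.5,150,15)
cv2.imwrite('pics/w17.png',get_image('wrist'))"
```

```text
clock: 32.95
eef_pos: [543.1, -75.0, 164.1]
tool_rot: [0.657, 1.566, 1.013]
force: [0.5, 0.2, -0.6]
width: 70.7
t 32.95 pos [543.1 -75.  164.1] yaw 20.4 w 70.7 F [ 0.5  0.2 -0.6] q [ 0.39  0.62 -0.46  1.87  0.39  0.74  0.07]
  shift [ 15.7 370.7 192.2] turn [ 0.094  0.003 -0.003]
```

View pics/w17.png

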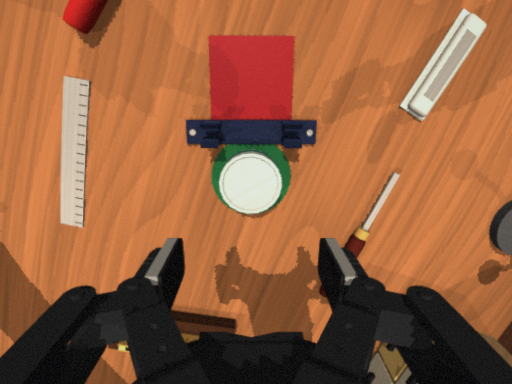

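The tin is standing on the green felt, lid at (251,183). Now for the pin block.

```bash
python3 - <<'E'
from m import *
show('tin','wrist',[(218.5,183),(284,183),(251,152),(251,214.5)],32)
show('green lr','wrist',[(211.5,178),(291,178)],2)
E
python3 -m handwheel '0.65 0 25 13 0 0 0;0.65 0 43 22 0 0 0;0.65 0 43 22 0 0 0;0.65 0 43 22 0 0 0;0.65 0 43 22 0 0 0;0.65 0 43 22 0 0 0;0.65 0 43 22 0 0 0;0.65 0 43 22 0 0 0;0.65 0 25 13 0 0 0;0.65 0 0 0 0 0 0'
python3 -c "
from h import *
go(594.1,339.5,18,15)"
```

```text
tin wrist ctr [543.2 -73.5] edges [62.3 43.2 61.8 44.6] ang [ 20.4 157.  -69.6 154.2]
    [[513.9, -83.7], [572.3, -62.0], [532.5, -45.1], [554.1, -103.1]]
green lr wrist ctr [544.2 -75.6] edges [83.7 83.7] ang [  20.4 -159.6]
    [[505.0, -90.2], [583.5, -61.0]]
clock: 34.0
eef_pos: [584.9, 324.9, 142.6]
tool_rot: [3.091, 1.548, -2.844]
force: [-0.3, -0.0, -0.4]
width: 70.5
t 34.0 pos [584.9 324.9 142.6] yaw 19.9 w 70.5 F [-0.3 -0.  -0.4] q [-0.32  0.8  -0.41  1.51  0.36  0.92 -0.49]
  shift [124.3  10.4  16.4] turn [ 0.086 -0.023 -0.   ]
```

```bash

python3 -m handwheel '0.65 10 10 15 0.08 -0.02 0;0.65 20 0 0 0 0 0;0.65 20 0 0 0 0 0;0.65 5 0 0 0 0 0;0.65 0 0 0 0 0 0'
python3 -c "
from h import *
go(594.1,339.2,18,15.5)"
```

```text
clock: 34.5
eef_pos: [591.8, 335.5, 77.0]
tool_rot: [-2.643, 1.556, -2.377]
force: [0.4, 0.2, -0.3]
width: 70.3
t 34.5 pos [591.8 335.5  77. ] yaw 15.3 w 70.3 F [ 0.4  0.2 -0.3] q [-0.36  0.89 -0.35  1.52  0.38  0.82 -0.6 ]
  shift [58.9  3.4  4. ] turn [-0.004 -0.013  0.007]
```

```bash

python3 -m handwheel '0.65 18 3 4 0 -0.013 0.007;0.65 20 0 0 0 0 0;0.65 12 0 0 0 0 0;0.65 2 0 0 0 0 0;0.65 0 0 0 0 0 0'
python3 -c "
from h import *
go(594.1,339.2,19,15.5)
cv2.imwrite('pics/w18.png',get_image('wrist'))"
```

```text
clock: 35.0
eef_pos: [597.1, 336.7, 25.4]
tool_rot: [-0.533, 1.568, -0.27]
force: [-0.1, 0.5, -0.9]
width: 70.6
t 35.0 pos [597.1 336.7  25.4] yaw 15.1 w 70.6 F [-0.1  0.5 -0.9] q [-0.38  0.95 -0.33  1.54  0.41  0.71 -0.62]
  shift [ 6.4  3.2 -2.2] turn [-0.007  0.002  0.001]
```

View pics/w18.png

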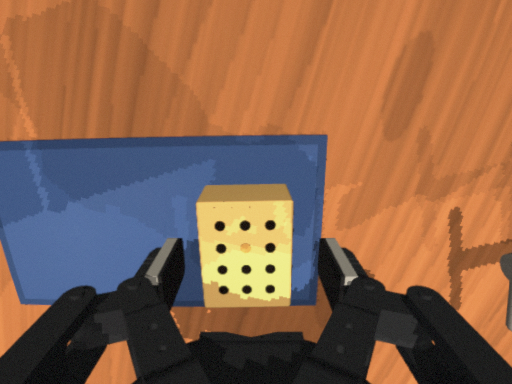

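The pin block lies squarely between the pads, at columns 198–292.

```bash

python3 -m handwheel '0.65 4 3 -2 0 0 0;0.65 2 0 0 0 0 0;0.65 0 0 0 0 0 0;-1 0 0 0 0 0 0;-1 0 0 0 0 0 0;-1 0 0 0 0 0 0;-1 0 0 0 0 0 0;-1 0 0 0 0 0 0;-1 0 0 0 0 0 0'
python3 -c "
from h import *
go(594.1,339.2,19,15.5)"
```

```text
clock: 35.95
eef_pos: [595.8, 340.5, 22.5]
tool_rot: [-0.019, 1.564, 0.244]
force: [-0.5, 0.3, -1.7]
width: 44.6
t 35.95 pos [595.8 340.5  22.5] yaw 15.1 w 44.6 F [-0.5  0.3 -1.7] q [-0.38  0.96 -0.32  1.54  0.41  0.7  -0.63]
  shift [ 3.5 -0.8 -2. ] turn [-0.007  0.007  0.   ]
```

```bash

python3 -m handwheel '-1 0 0 0 0 0 0;-1 -10 0 0 0 0 0;-1 -25 0 0 0 0 0;-1 -35 0 0 0 0 0;-1 -35 0 0 0 0 0;-1 -20 0 0 0 0 0;-1 0 0 0 0 0 0'
python3 -c "
from h import *
go(509.5,12.9,140,20)"
```

```text
clock: 36.65
eef_pos: [594.1, 340.1, 153.4]
tool_rot: [-0.103, 1.566, 0.161]
force: [0.7, 0.7, -1.1]
width: 44.6
t 36.65 pos [594.1 340.1 153.4] yaw 15.1 w 44.6 F [ 0.7  0.7 -1.1] q [-0.35  0.79 -0.39  1.49  0.35  0.92 -0.58]
  shift [  12.7 -293.8 -167. ] turn [-0.085  0.005  0.001]
```

```bash

python3 -m handwheel '-1 0 -22 -12 0 0 0;-1 0 -40 -23 0 0 0;-1 0 -40 -23 0 0 0;-1 0 -40 -23 0 0 0;-1 0 -40 -23 0 0 0;-1 0 -40 -23 0 0 0;-1 0 -30 -17 0 0 0;-1 0 -20 -11 0 0 0;-1 0 0 0 0 0 0'
python3 -c "
from h import *
go(509.5,12.9,140,20)"
```

```text
clock: 37.55
eef_pos: [506.6, 26.4, 145.1]
tool_rot: [2.392, 1.566, 2.658]
force: [0.6, -0.2, -0.8]
width: 44.6
t 37.55 pos [506.6  26.4 145.1] yaw 15.2 w 44.6 F [ 0.6 -0.2 -0.8] q [ 0.18  0.6  -0.42  1.99  0.39  0.64 -0.23]
  shift [  5.  -13.8  -0.8] turn [-0.083 -0.004 -0.004]
```

```bash

python3 -m handwheel '-1 0 -12 0 -0.083 0 0;-1 15 -1 0 0 0 0;-1 20 0 0 0 0 0;-1 20 0 0 0 0 0;-1 10 0 0 0 0 0;-1 0 0 0 0 0 0'
python3 -c "
from h import *
go(509.5,12.9,21.5,20)
cv2.imwrite('pics/w19.png',get_image('wrist'))"
```

```text
clock: 38.15
eef_pos: [509.9, 17.0, 75.9]
tool_rot: [1.897, 1.563, 2.251]
force: [-0.4, -0.2, -0.5]
width: 44.4
t 38.15 pos [509.9  17.   75.9] yaw 20.3 w 44.4 F [-0.4 -0.2 -0.5] q [ 0.15  0.71 -0.36  2.03  0.49  0.49 -0.21]
  shift [54.4 -4.1 -1.7] turn [ 0.005 -0.003 -0.008]
```

View pics/w19.png

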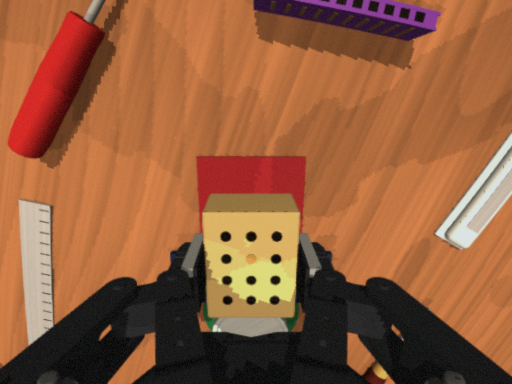

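Square with the red felt. Lowering.

```bash

python3 -m handwheel '-1 12 -4 -1 0 0 0;-1 15 0 0 0 0 0;-1 10 0 0 0 0 0;-1 3 0 0 0 0 0;-1 0 0 0 0 0 0'
python3 -c "
from h import *
go(509.5,12.9,21.5,20)"
```

```text
clock: 38.7
eef_pos: [513.1, 13.5, 36.1]
tool_rot: [1.072, 1.564, 1.426]
force: [-0.3, -0.2, -0.5]
width: 44.6
t 38.7 pos [513.1  13.5  36.1] yaw 20.3 w 44.6 F [-0.3 -0.2 -0.5] q [ 0.12  0.78 -0.3   2.04  0.54  0.39 -0.25]
  shift [14.5  0.6 -3.6] turn [ 0.005  0.003 -0.006]
```

```bash

python3 -m handwheel '-1 6 0 -3 0 0 0;-1 4 0 -1 0 0 0;-1 2 0 0 0 0 0;-1 0 0 0 0 0 0'
python3 -c "
from h import *
go(509.5,12.9,21.5,20)"
```

```text
clock: 39.1
eef_pos: [509.7, 12.0, 24.1]
tool_rot: [0.839, 1.563, 1.193]
force: [0.6, -1.0, -0.6]
width: 44.3
t 39.1 pos [509.7  12.   24.1] yaw 20.3 w 44.3 F [ 0.6 -1.  -0.6] q [ 0.11  0.8  -0.27  2.05  0.56  0.36 -0.26]
  shift [2.6 0.9 0.2] turn [ 0.005  0.005 -0.006]
```

```bash

python3 -m handwheel '-1 1.5 1 0 0 0 0;-1 1 0 0 0 0 0;-1 0.5 0 0 0 0 0'
python3 -c "
from h import *
go(509.5,12.9,21.5,20)"
```

```text
clock: 39.4
eef_pos: [509.7, 13.1, 21.4]
tool_rot: [0.739, 1.563, 1.093]
force: [-2.8, 1.0, 7.2]
width: 44.4
t 39.4 pos [509.7  13.1  21.4] yaw 20.3 w 44.4 F [-2.8  1.   7.2] q [ 0.1   0.8  -0.27  2.05  0.56  0.35 -0.27]
  shift [-0.1 -0.2 -0.2] turn [ 0.005  0.006 -0.005]
```

Contact at 7 N. Releasing and retreating.

```bash

python3 -m handwheel '0.4 0 0 0 0 0 0;0.4 0 0 0 0 0 0;0.4 0 0 0 0 0 0;0.4 -15 0 0 0 0 0;0.4 -30 0 0 0 0 0;0.4 -40 0 0 0 0 0;0.4 -40 0 0 0 0 0;0.4 -30 0 0 0 0 0;0.4 0 0 0 0 0 0;0.4 0 0 0 0 0 0'
python3 - <<'E'
from m import *
go(509.5,12.9,170,20)
cv2.imwrite('pics/w20.png',get_image('wrist'))
im=get_image('side');crop(im,190,110,130,130,4.5,'pics/d20.png')
im=get_image('scene');cv2.imwrite('pics/s20.png',im)
E
```

```text
clock: 40.4
eef_pos: [509.0, 12.0, 181.8]
tool_rot: [0.815, 1.563, 1.17]
force: [-0.5, -0.6, -0.3]
width: 59.7
t 40.4 pos [509.   12.  181.8] yaw 20.3 w 59.7 F [-0.5 -0.6 -0.3] q [ 0.26  0.55 -0.5   1.96  0.38  0.72 -0.1 ]
  shift [11.8  0.6  0.7] turn [ 0.006  0.005 -0.005]
```

View pics/w20.png

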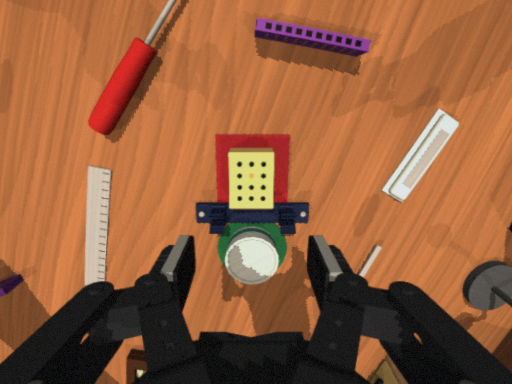

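View pics/d20.png

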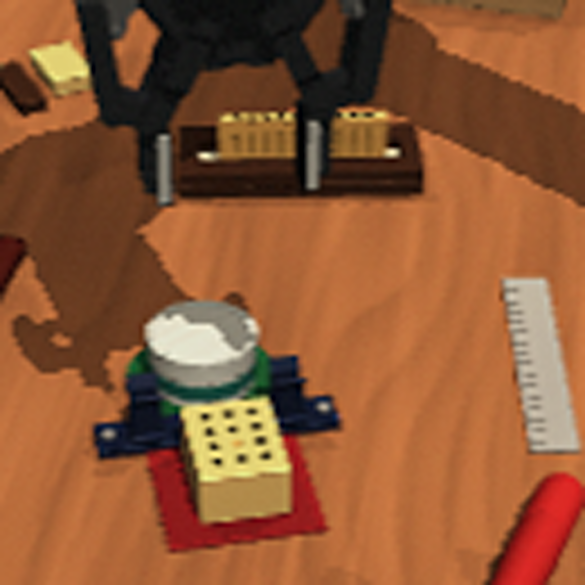

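View pics/s20.png

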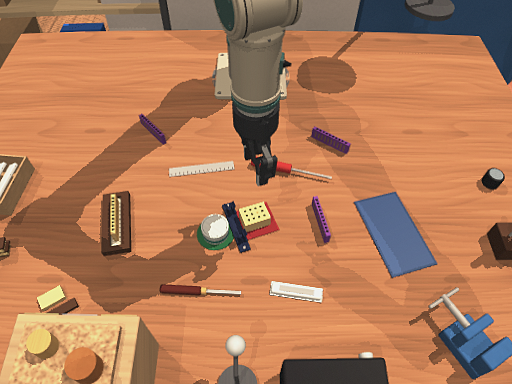

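Everything stands in its place, and the cover and burnisher are unmoved. A numeric check from the scene picture follows.

```bash
python3 - <<'E'
from m import *
im=cv2.imread('pics/s20.png');crop(im,180,180,130,90,6,'pics/s20a.png');crop(im,85,175,90,100,6,'pics/s20c.png')
a=cv2.imread('pics/scene0.png')
d=cv2.absdiff(a,im).max(2); print('cover/burn diff',(d[280:303,265:330]>40).sum(),(d[280:303,155:245]>40).sum())
E
```

```text
cover/burn diff 0 131
```

View pics/s20a.png

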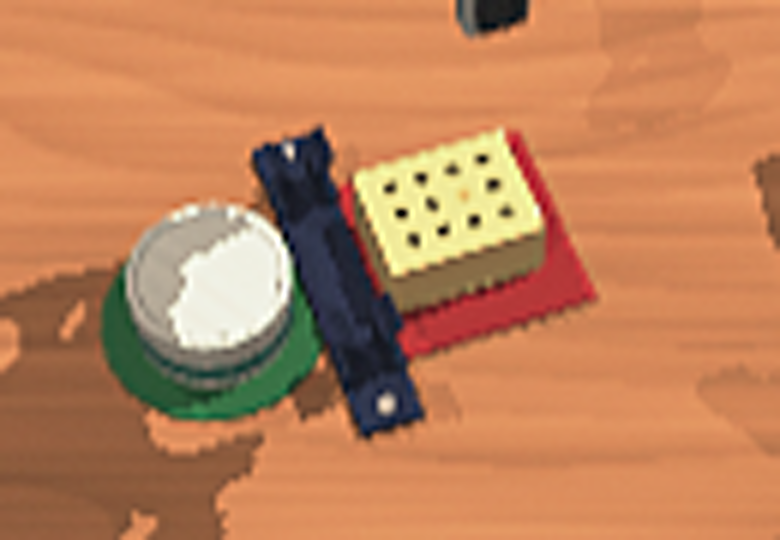

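View pics/s20c.png

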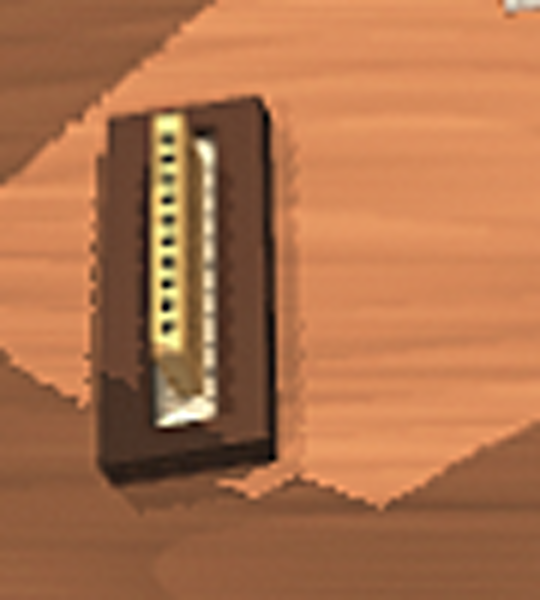

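```bash
python3 - <<'E'
from m import *
a=lambda p:C(p,180,180,6)
show('pin','scene',a([(353,172),(505,130),(543,235),(393,276)]),32)
show('tin','scene',a([(127,277),(294,277),(210,202),(210,353)]),32)
show('comb','scene',C([(152,114),(186,114),(185,350),(153,351)],85,175,6),42)
E
```

```text
pin scene ctr [510.   12.1] edges [59.6 48.2 57.1 47.4] ang [ 108.5   15.7  -72.3 -161.2]
    [[496.7, -23.3], [477.8, 33.2], [524.2, 46.3], [541.5, -8.0]]
tin scene ctr [541.8 -73.7] edges [60.  45.2 63.3 44.3] ang [  90.1 -135.2    3.  -134.7]
    [[542.0, -103.6], [542.0, -43.6], [509.9, -75.4], [573.2, -72.1]]
comb scene ctr [ 515.3 -297.6] edges [ 13.  104.1  11.4 104.9] ang [  90.    10.8  -87.6 -168.4]
    [[464.1, -314.2], [464.1, -301.2], [566.4, -281.7], [566.8, -293.1]]
```

```bash
python3 -c "
from cell import ctrl
print(ctrl.finish_job())"
```

```text
the job is handed in; nothing more can be done
None
```

I carried out the whole job in the order asked and handed it in at about 40.6 s, well inside the 122 s limit. The hand-in gave no verdict. The tin and pin block went to the mat, then the comb went from the clip into the rest's channel. After that the tin went back on the green felt and the block on the red felt.

What the last pictures and measurements showed, with the gripper empty and clear above the parts:

| Item | Measured position | Target | Offset | Limit |
|---|---|---|---|---|
| Tin | (541.8, -73.7) | green felt, about (542.5, -75) | about 1.5 mm | 12 mm |
| Pin block | (510.0, 12.1) | red felt, about (509.5, 13) | about 1 mm | 12 mm |
| Comb | (515.3, -297.6), yaw about 11° | rest, about (520, -298), yaw 11° | about 4–5 mm along the channel | 15 mm along the channel |

- **Standing upright:** all three looked upright in the pictures. The comb met the channel floor with about 5 N when I lowered it.
- **Cover:** its image patch was unchanged from the start.
- **Burnisher:** 131 pixels in its patch changed, which I take to be the arm's shadow. It lies at the same pixel positions as at the start, but I did not measure it separately.
- **Small disagreements:** the cameras differed by 2–4 mm on some positions, most on the comb and clip, well inside the tolerances. The arm often ended a move several millimetres off, up to about 35 mm after one carry, so I corrected it before each grasp and placing.

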